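Change the plates on the viewing box

ROBOT

A 6-joint arm with a two-finger parallel gripper is mounted at the origin on a cart in front of the work surface, level with it; the furniture and walls round the work are solid. World frame = base frame: x ahead of the robot, y to its left, z up, the work surface at z = 0. Lengths are in mm, angles in rad, forces in N, time in s.
With the tool pointing down it reaches from about 375 to 900 mm from the base axis. Payload 3.1 kg.
Tool frame: the origin (TCP) lies at the very end of the fingers, on their centre line; the grasp point (between the pads) lies 19 mm behind it; x points along the fingers, z is the direction in which the jaws open and shut, and the axes are right-handed (so a half turn about x gives the same grasp; the last joint's range is limited). The gripper opens to 87 mm and grips with 3 to 60 N. Pads are 19 mm wide; open, the fingers measure 117 mm over their backs; the gripper's body (75 mm by 190 mm) begins 51 mm behind the grasp point.
Start: joints at [1.048, 0.527, 1.433, -0, 1.181, -0.178], TCP at [210.626, 588.416, 222.548] pointing down, gripper open.
Joint ranges: [-3.08, 3.08], [-0.75, 2.2], [0.22, 2.44], [-1.43, 4.57], [0, 2.65], [-2.85, 2.85]. Speed limits (rad/s): [2.79, 2.79, 3.14, 3.14, 3.14, 3.14].

INTERFACE

Orientations are given as a 3x3 rotation matrix whose columns are the frame's x, y, z axes.
In Python, from cell import robot, vision gives the robot as it stands. The module is installed in compiled form; this text tells all that it offers.
- The arm moves only by the tool arm_command, never from a script. Its argument "moves" is a list of rows, each an object of numbers: "hand": the finger opening in cm, from 0 to 8.7; "x", "y", "z": the shift along the tool's x, y, z in cm; "wx", "wy", "wz": the turn, a rotation vector about the tool's x, y, z in rad. A call has 1 to 5 rows; each row shifts and turns the commanded pose from where the row before left it, along the tool's axes as they then stand; what a row does not reach is not made up. A row lasts 1/12 s, in which the tool goes at most 41.7 mm and 7.16 degrees, less where a joint would pass 70% of its speed; a pose out of reach is approached as far as the arm can. A call with a gripper value outside its range is refused whole. The fingers move at their own pace and stop on an object; "force" is the grip in N (left out, the last holds). Time passes only in rows, so rows that do not move let the fingers close. It gives the time, the measured TCP pose, the force and the opening at its end, in the units of the state.
- robot.get_obs(): the state, without advancing time (a new reading comes with each control period).
- vision.get_image(name): name is "scene" or "top" or "wrist"; returns a dict with "img" (384x512x3 uint8, red, green, blue), "fov_y" (degrees; the focal length in pixels is half the picture's height over the tangent of half this angle, whatever the lens; pixels are square), "cx", "cy" (the principal point, pixels), "cam_to_world" (4x4, takes a point from camera to world coordinates). Camera axes: x right, y up, looking along -z (the intrinsics and any distortion apply to the point x, -y, -z); pixel columns grow to the right and rows downward; lengths in mm; the calibration is good to about 2 mm. A picture is of the moment at which its call begins. There is no depth.
- robot.sign_off(): hands the job in, once; it reports no verdict.
The state is a dict: "time_s": time; "q": joint angles; "qvel": joint speeds; "tau": joint torques, N m; "eef_pos": TCP position; "tcp_rot": TCP orientation; "ft_force": force on the tool from outside, world axes, zero at the start; "ft_torque": the same for the moment, N m; "opening": finger opening in mm.
Only numpy, scipy, OpenCV 4.12 (cv2) and the standard library are available. Lean on these libraries where they do the work, as an engineer would, in place of code of your own. Each camera call takes 0.05 s, during which the arm holds its last target.

TASK

Change the plates on the viewing box: first roll the brightness wheel in its front apron towards you with a fingertip to the dim end stop, then return the one or two plates that lie on the lit window to free lanes of the rack, each slid home flat in its lane so that it no longer sticks out over the rack's front edge. Draw each plate that was waiting on the rack forward over the open front edge until it can be gripped by its sides, and lay it flat and square on the window, its back end within 2 cm of the rear stop and its front end overhanging towards you, side by side. When all plates are changed, and only then, roll the wheel away from you to its bright end stop, leaving the specimen cups standing where they are.

Things in the scene. Friction and masses are not known exactly. Their poses are not given: they have to be found in the camera images.
- rack: Fixed aluminium rack, 190x270x68 mm. Origin: centre of underside; +x from its open front edge (x=-95 mm) to its back. Smooth deck at z=62 mm; 4 lanes along x centred at y=-99, -33, 33, 99, between ribs 5 mm wide, 6 mm high (61 mm clear); a rib closes the back at x=88. The ribs keep fingers off a plate's sides in its lane. Free air before the front edge down to the worktop; skirt 6 mm behind it.
- new_1: Thin glass plate, grey with 8 white wells, 110 (x) by 54 (y) by 4 mm, 50 to 80 g, slippery. Origin: centre of underside; x along its length, a white strip at its -x end, z up. A waiting plate: starts flat in a rack lane along the rack's x, its white front end 5 to 45 mm behind the rack's front edge. Two of new_1 to new_4 are present; they belong on the window.
- new_2: Thin glass plate, grey with 8 white wells, 110 (x) by 54 (y) by 4 mm, 50 to 80 g, slippery. Origin: centre of underside; x along its length, a white strip at its -x end, z up. A waiting plate: starts flat in a rack lane along the rack's x, its white front end 5 to 45 mm behind the rack's front edge. Two of new_1 to new_4 are present; they belong on the window.
- new_3: Thin glass plate, grey with 8 white wells, 110 (x) by 54 (y) by 4 mm, 50 to 80 g, slippery. Origin: centre of underside; x along its length, a white strip at its -x end, z up. A waiting plate: starts flat in a rack lane along the rack's x, its white front end 5 to 45 mm behind the rack's front edge. Two of new_1 to new_4 are present; they belong on the window.
- new_4: Thin glass plate, grey with 8 white wells, 110 (x) by 54 (y) by 4 mm, 50 to 80 g, slippery. Origin: centre of underside; x along its length, a white strip at its -x end, z up. A waiting plate: starts flat in a rack lane along the rack's x, its white front end 5 to 45 mm behind the rack's front edge. Two of new_1 to new_4 are present; they belong on the window.
- old_1: Thin glass plate, grey with 8 white wells, 110 (x) by 54 (y) by 4 mm, 50 to 80 g, slippery. Origin: centre of underside; x along its length, a white strip at its -x end, z up. A plate that has been read: starts flat on the lit window along its x, its front end overhanging the window's front edge by 29 to 37 mm. One or both of old_1, old_2 are present; they belong in free rack lanes.
- old_2: Thin glass plate, grey with 8 white wells, 110 (x) by 54 (y) by 4 mm, 50 to 80 g, slippery. Origin: centre of underside; x along its length, a white strip at its -x end, z up. A plate that has been read: starts flat on the lit window along its x, its front end overhanging the window's front edge by 29 to 37 mm. One or both of old_1, old_2 are present; they belong in free rack lanes.
- viewer: Fixed white box, 215x284 mm. Origin on its underside; +x from front to back. Low apron in front (x=-120 to -6 mm), top z=34, with the wheel. Behind it the flat lit window, z=64 mm, from x=-6 (its free front edge) to 82, where the rear stop rises 10 mm, and y=-130 to 130, where cheeks rise 8 mm. A plate laid properly overhangs the front edge by 20 to 44 mm, so fingers find room beside it.
- window (a point): Centre of the lit window's surface (37, 0, 64 mm in the viewer's frame), viewer's axes. The window's front edge is 43 mm before it, the rear stop 45 mm behind it. A plate lies properly with its origin 6 to 32 mm before this point (in -x) and within 105 mm of it sideways.
- wheel_top (a point): Top of the brightness wheel's rim, 6.5 mm above the apron (-85, -100, 40.5 mm in the viewer); does not turn with the wheel; viewer's axes. Black, knurled, 36 mm across, 9 mm wide, upright in a slot of the apron, axle along y. About 0.7 N at the rim turns it; it stays where it is left. Rim top pushed in +x (away from the robot) is brighter, in -x dimmer.
- brightness (a joint): Angle of the brightness wheel (rad): 0 dim end stop, 2.4 bright end stop; it grows as the top of the rim moves in +x of the viewer, 1 rad for 18 mm of rim. It starts between 1.5 and 2.2.
- specimen_cup_1: Capped specimen cup, 59 mm wide, 68 mm high, standing loose as a bystander. Origin: centre of its underside.
- specimen_cup_2: Capped specimen cup, 59 mm wide, 68 mm high, standing loose as a bystander. Origin: centre of its underside.
- specimen_cup_3: Capped specimen cup, 59 mm wide, 68 mm high, standing loose as a bystander. Origin: centre of its underside.

How it is judged:
By the outcome, as a careful person would: the job done as asked, in the order asked, and still so for the second after the job is handed in, with the robot touching nothing.
Of new_1, new_2, new_3, new_4 only 2 to 2 are there at a start; the rules pass over those that are not, and their reading is None.
Of old_1, old_2 only 1 to 2 are there at a start; the rules pass over those that are not, and their reading is None.
At some moment in a run one of new_1, new_2, new_3, new_4, old_1, old_2 may be knocked a few centimetres aside while the robot is not near it.
It also fails if it takes over 210 s, if anything falls off the work surface, if the arm or the gripper's body presses on something with over 40 N, if the wrist force passes 120 N, or if a joint passes its speed limit or range.

## Working session

There is one attempt and no reset: what is moved stays moved. The work goes in short steps, Python scripts to look and compute and a tool call to move; the robot and the scene stay as the last step left them, time stands still between calls to the robot, and variables do not carry over. Pictures are saved under pics/ and viewed, and the job is handed in when it is done.

Besides the shell and the picture viewer there is one more tool, called as a command line: name --argument value ..., lists and objects as JSON in quotes. arm_command: Moves the arm, as the interface text tells. Its arguments: {"type":"object","properties":{"moves":{"type":"array"},"force":{"type":"number"}},"required":["moves"]}

```bash
mkdir -p pics; cat > h.py <<'E'
import numpy as np, cv2
from cell import robot, vision
def save(name,fn):
    d=vision.get_image(name); cv2.imwrite('pics/'+fn+'.png',d['img'][:,:,::-1]); return d
def ray(d,u,v):
    H=d['img'].shape[0]; f=H/2/np.tan(np.radians(d['fov_y'])/2)
    c=np.array([(u-d['cx'])/f,-(v-d['cy'])/f,-1.]); M=np.array(d['cam_to_world'])
    return M[:3,3],M[:3,:3]@c
def onz(d,u,v,z):
    o,r=ray(d,u,v); return o+r*(z-o[2])/r[2]
def proj(d,p):
    H=d['img'].shape[0]; f=H/2/np.tan(np.radians(d['fov_y'])/2)
    M=np.array(d['cam_to_world']); c=M[:3,:3].T@(np.array(p,float)-M[:3,3])
    return d['cx']+f*c[0]/-c[2], d['cy']-f*c[1]/-c[2]
E
python3 - <<'E'
from h import *
for n in ['scene','top','wrist']:
    d=save(n,n+'0'); print(n,{k:(np.round(v,3).tolist() if k=='cam_to_world' else v) for k,v in d.items() if k!='img'})
print(robot.get_obs())
E
```

```text
scene {'fov_y': 49.537093322600505, 'cx': 256.81558965161463, 'cy': 197.94942429146582, 'cam_to_world': [[0.689, 0.444, -0.573, -130.301], [-0.724, 0.409, -0.555, -643.761], [-0.011, 0.797, 0.604, 890.419], [0.0, 0.0, 0.0, 1.0]]}
top {'fov_y': 51.02825917185286, 'cx': 255.3258021942395, 'cy': 193.4145546560841, 'cam_to_world': [[-0.0, 1.0, -0.022, 576.618], [-1.0, -0.0, -0.006, 75.176], [-0.006, 0.022, 1.0, 1331.022], [0.0, 0.0, 0.0, 1.0]]}
wrist {'fov_y': 68.59693728055595, 'cx': 251.4668759244389, 'cy': 188.69538023040877, 'cam_to_world': [[0.338, -0.911, -0.237, 146.453], [0.941, 0.327, 0.085, 611.118], [0.0, -0.252, 0.968, 383.575], [0.0, 0.0, 0.0, 1.0]]}
{'time_s': 0.15, 'q': array([ 1.04852535e+00,  5.28283755e-01,  1.43365301e+00,  2.27675579e-05,
        1.18143764e+00, -1.78480524e-01]), 'qvel': array([ 2.90500907e-05, -2.40477873e-03, -4.81969889e-03,  1.04797940e-03,
        1.07040910e-03, -1.62404599e-03]), 'tau': array([ 5.00475035e-04, -4.40428233e+01, -1.76841903e+01,  6.33527571e-02,
        5.52406744e-02, -7.51770699e-05]), 'eef_pos': array([210.312757  , 587.91679737, 221.76300182]), 'tcp_rot': array([[-9.07078280e-04, -9.41480756e-01,  3.37065517e-01],
       [-1.53371036e-03,  3.37066569e-01,  9.41479568e-01],
       [-9.99998412e-01,  3.37034791e-04, -1.74970456e-03]]), 'ft_force': array([-0.15562115, -1.21879294,  0.18911021]), 'ft_torque': array([ 0.01850538,  0.00709716, -0.00860293]), 'opening': 86.80589721043604}
```

View pics/scene0.png

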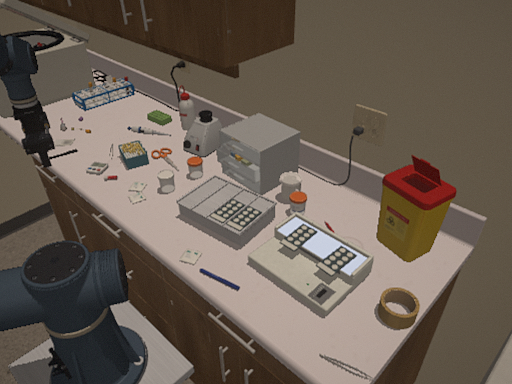

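View pics/top0.png

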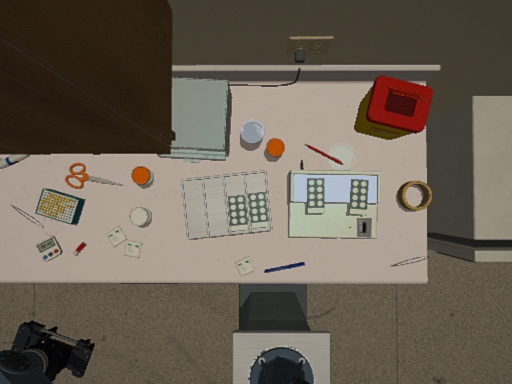

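View pics/wrist0.png

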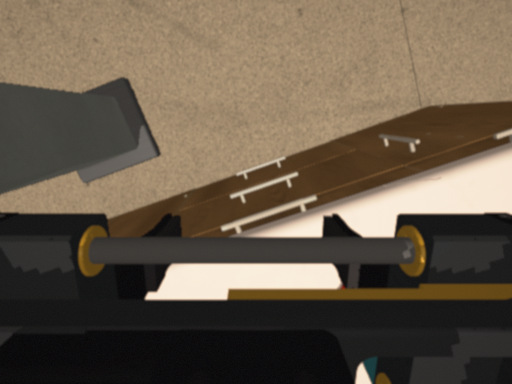

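The top view shows the rack around px (227,205), with two waiting plates in its right two lanes. The viewer is around px (333,205), with two old plates and the wheel at about (364,227). I'll zoom in next.

```bash
python3 - <<'E'
import cv2
a=cv2.imread('pics/top0.png')[160:250,175:395]
cv2.imwrite('pics/topz.png',cv2.resize(a,None,fx=3.6,fy=3.6,interpolation=cv2.INTER_CUBIC))
a=cv2.imread('pics/scene0.png')[165:310,170:385]
cv2.imwrite('pics/scz.png',cv2.resize(a,None,fx=3.6,fy=3.6,interpolation=cv2.INTER_CUBIC))
E
```

```text
(no output)
```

View pics/topz.png

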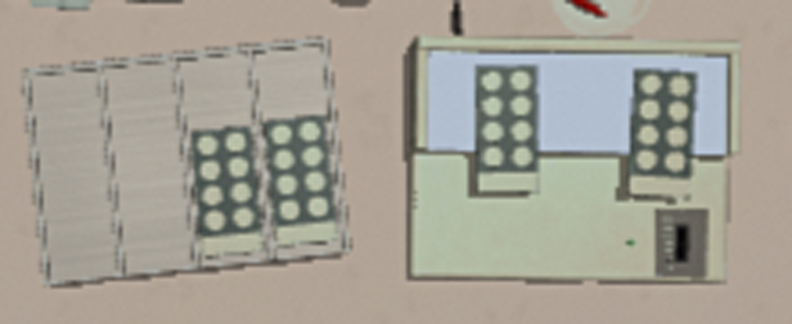

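View pics/scz.png

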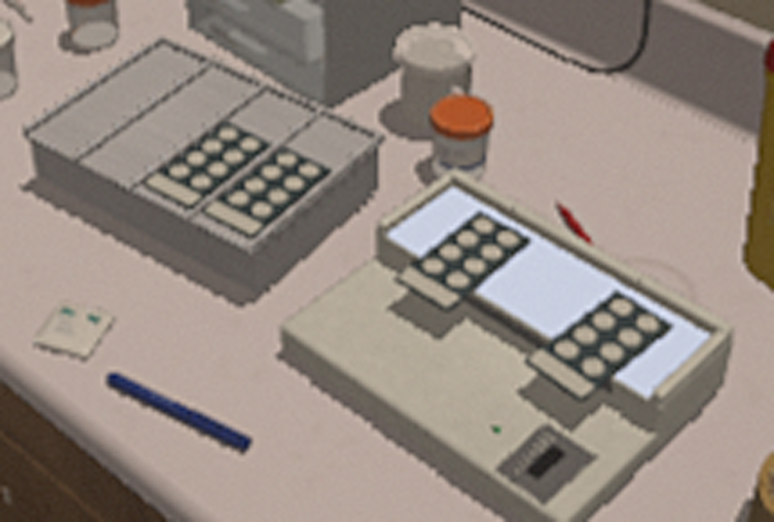

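The zoom shows rack lanes 1 and 2 (left, +y) free and the new plates in lanes 3 and 4. I'll take larger zooms to pick corners precisely.

```bash
python3 - <<'E'
import cv2
im=cv2.imread('pics/top0.png')
def z(n,x0,y0,w,h,f):
    a=cv2.resize(im[y0:y0+h,x0:x0+w],None,fx=f,fy=f,interpolation=cv2.INTER_CUBIC)
    for i in range(0,w,10): cv2.line(a,(i*f,0),(i*f,6),(0,0,255),1); cv2.putText(a,str(x0+i),(i*f,16),0,.35,(0,0,255))
    for i in range(0,h,10): cv2.line(a,(0,i*f),(6,i*f),(0,0,255),1); cv2.putText(a,str(y0+i),(8,i*f+4),0,.35,(0,0,255))
    cv2.imwrite('pics/%s.png'%n,a)
z('rackz',176,165,100,75,8); z('viewz',284,165,100,75,8)
E
```

```text
(no output)
```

View pics/rackz.png

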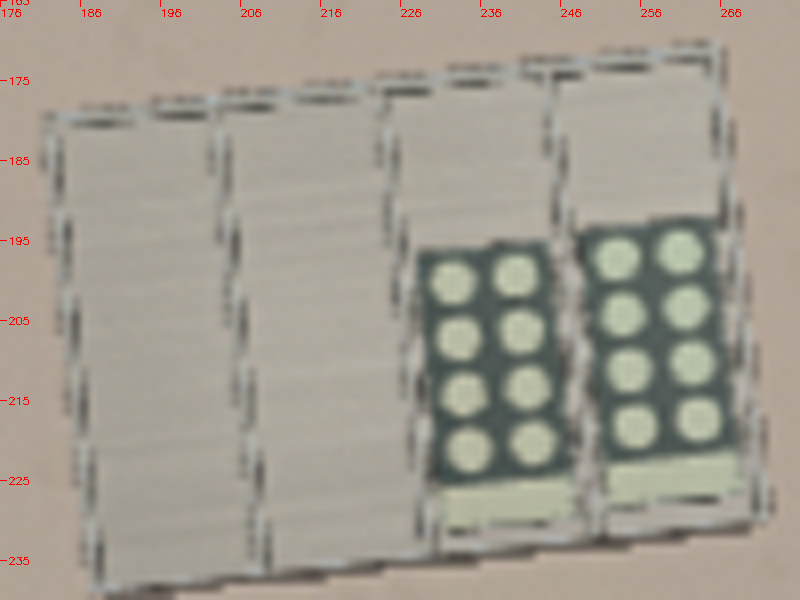

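View pics/viewz.png

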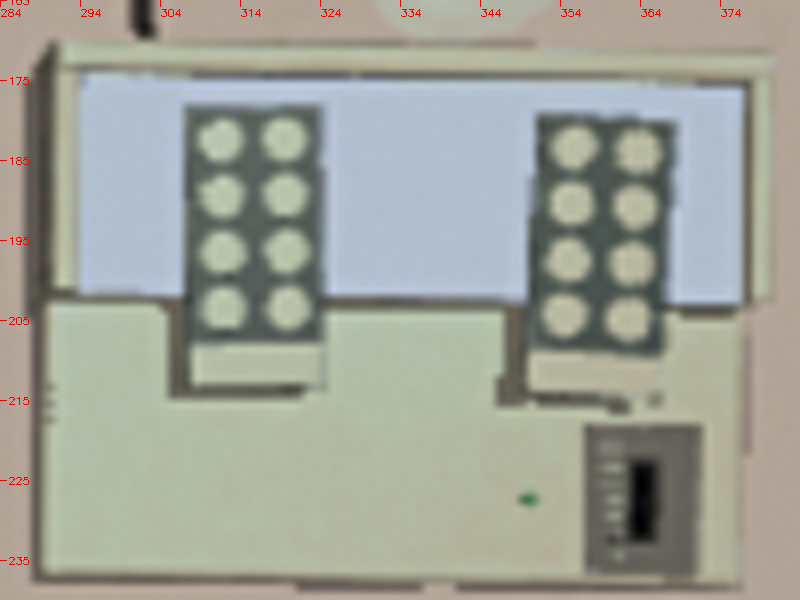

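```bash
cat > m.py <<'E'
from h import *
def P(d,x0,y0,X,Y,z,f=8): return onz(d,x0+(X+.5)/f-.5,y0+(Y+.5)/f-.5,z)[:2]
def fit(loc,w):
    loc=np.array(loc,float);w=np.array(w); lc=loc.mean(0);wc=w.mean(0)
    A=loc-lc;B=w-wc
    th=np.arctan2((A[:,0]*B[:,1]-A[:,1]*B[:,0]).sum(),(A*B).sum())
    R=np.array([[np.cos(th),-np.sin(th)],[np.sin(th),np.cos(th)]]); t=wc-R@lc
    return th,t,R,w-(loc@R.T+t)
E
python3 - <<'E'
from m import *
d=vision.get_image('top')
r=[P(d,176,165,*p,68) for p in [(42,115),(718,42),(100,592),(768,518)]]
th,t,R,e=fit([(95,135),(95,-135),(-95,135),(-95,-135)],r); print('rack',th,t,'\n',e.round(1))
rp={}
for n,ps in {'L3':[(416,250),(548,243),(440,530),(574,520)],'L4':[(580,228),(712,218),(608,505),(741,492)]}.items():
    w=[P(d,176,165,*p,66) for p in ps]; a,b,_,ee=fit([(55,27),(55,-27),(-55,27),(-55,-27)],w)
    print(n,a,b,ee.round(1).tolist(),'in rack',(R.T@(b-t)).round(1), 'wells etc')
v=[P(d,284,165,*p,z) for p,z in [((57,45),74),((772,57),74),((38,577),34),((741,585),34)]]
th,t,R,e=fit([(95,142),(95,-142),(-120,142),(-120,-142)],v); print('viewer',th,t,'\n',e.round(1))
print('window front',[ (R.T@(P(d,284,165,*p,64)-t)).round(1) for p in [(78,294),(745,304)]])
for n,ps in {'oL':[(185,105),(322,105),(188,388),(324,388)],'oR':[(537,114),(676,121),(526,393),(664,400)]}.items():
    w=[P(d,284,165,*p,68) for p in ps]; a,b,_,ee=fit([(55,27),(55,-27),(-55,27),(-55,-27)],w)
    print(n,a,b,ee.round(1).tolist(),'in viewer',(R.T@(b-t)).round(1))
print('wheel meas',P(d,284,165,643,503,40),'model',t+R@np.array([-85,-100]))
print('back of plate/ cup',onz(d,276,148,68),onz(d,252,132,68))
E
```

```text
rack 0.11071061857680226 [571.0249315  174.07455353] 
 [[-0.3 -1. ]
 [-1.5  1.5]
 [ 1.3 -3.5]
 [ 0.5  3. ]]
L3 0.08548658653332374 [543.8170956  139.73047935] [[0.8, -0.7], [-1.1, 1.2], [0.5, -0.9], [-0.2, 0.3]] in rack [-30.8 -31.1] wells etc
L4 0.0998155918364414 [553.63561512  74.61102271] [[0.1, -0.8], [-1.4, 1.0], [0.8, -0.9], [0.5, 0.7]] in rack [-28.3 -96.9] wells etc
viewer -0.014639373499623506 [ 582.14178204 -165.39254754] 
 [[-2.1 -2.6]
 [-2.8  2.4]
 [ 1.9 -0.9]
 [ 3.   1. ]]
window front [array([ -4.2, 129.1]), array([  -4.3, -132.8])]
oL 0.0043875558874142614 [ 598.45779315 -105.19432052] [[0.6, -0.1], [0.4, 0.2], [-0.4, -0.4], [-0.6, 0.3]] in viewer [15.4 60.4]
oR -0.047611045797189694 [ 594.31813149 -240.63321835] [[-0.2, 0.3], [-0.4, -0.2], [0.4, -0.1], [0.2, -0.0]] in viewer [ 13.3 -75.1]
wheel meas [ 496.29262203 -263.93733198] model [ 495.68700505 -264.13752987]
back of plate/ cup [747.54887603  18.20836197  68.        ] [798.17852422  93.75597696  68.        ]
```

arm_command --moves '[{"hand": 0,"wx": -0.11},{"hand": 0,"wx": -0.11},{"hand": 0,"wx": -0.11},{"hand": 0,"y": -2.2,"z": -3.0},{"hand": 0,"y": -2.2,"z": -3.0}]' --force 40

```text
schema error: expected keys hand, x, y, z, wx, wy, wz
```

arm_command --moves '[{"hand": 0,"y": -2.2,"z": -3.0},{"hand": 0,"y": -2.2,"z": -3.0},{"hand": 0,"y": -2.2,"z": -3.0},{"hand": 0,"y": -2.2,"z": -3.0},{"hand": 0,"y": -2.2,"z": -3.0}]'

```text
schema error: expected keys hand, x, y, z, wx, wy, wz
```

arm_command --moves '[{"hand": 0,"y": -2.2,"z": -3.0},{"hand": 0,"y": -2.2,"z": -3.0},{"hand": 0,"y": -2.2,"z": -3.0},{"hand": 0,"y": -2.2,"z": -3.0},{"hand": 0,"y": -2.2,"z": -3.0}]'

```text
schema error: expected keys hand, x, y, z, wx, wy, wz
```

arm_command --moves '[{"hand": 0,"z": -4.0},{"hand": 0,"z": -4.0},{"hand": 0,"z": -4.0},{"hand": 0,"z": -4.0},{"hand": 0,"z": -4.0}]'

```text
schema error: expected keys hand, x, y, z, wx, wy, wz
```

arm_command --moves '[{"hand": 0,"z": -4.0},{"hand": 0,"z": -4.0},{"hand": 0,"z": -4.0},{"hand": 0,"z": -4.0},{"hand": 0,"z": -4.0}]'

```text
schema error: expected keys hand, x, y, z, wx, wy, wz
```

All keys are needed in each row.

arm_command --moves '[{"hand": 0,"x": 0,"y": 0,"z": 0,"wx": -0.11,"wy": 0,"wz": 0},{"hand": 0,"x": 0,"y": 0,"z": 0,"wx": -0.11,"wy": 0,"wz": 0},{"hand": 0,"x": 0,"y": 0,"z": 0,"wx": -0.11,"wy": 0,"wz": 0},{"hand": 0,"x": 0,"y": -2.2,"z": -3,"wx": 0,"wy": 0,"wz": 0},{"hand": 0,"x": 0,"y": -2.2,"z": -3,"wx": 0,"wy": 0,"wz": 0}]' --force 40

```text
time_s: 0.62
eef_pos: [253.2, 528.2, 222.2]
tcp_rot: [[0.0, -1.0, 0.01], [0.0, 0.01, 1.0], [-1.0, -0.0, 0.0]]
ft_force: [0.5, -0.5, -0.7]
opening: 61.7
```

arm_command --moves '[{"hand": 0,"x": 0,"y": -2.2,"z": -3,"wx": 0,"wy": 0,"wz": 0},{"hand": 0,"x": 0,"y": -2.2,"z": -3,"wx": 0,"wy": 0,"wz": 0},{"hand": 0,"x": 0,"y": -2.2,"z": -3,"wx": 0,"wy": 0,"wz": 0},{"hand": 0,"x": 0,"y": -2.2,"z": -3,"wx": 0,"wy": 0,"wz": 0},{"hand": 0,"x": 0,"y": -2.2,"z": -3,"wx": 0,"wy": 0,"wz": 0}]'

```text
time_s: 1.03
eef_pos: [362.3, 374.8, 222.5]
tcp_rot: [[-0.0, -1.0, 0.013], [-0.0, 0.013, 1.0], [-1.0, 0.0, -0.0]]
ft_force: [0.7, 0.1, 0.1]
opening: 28.3
```

arm_command --moves '[{"hand": 0,"x": 0,"y": -2.2,"z": -3,"wx": 0,"wy": 0,"wz": 0},{"hand": 0,"x": 0,"y": -2.2,"z": -3,"wx": 0,"wy": 0,"wz": 0},{"hand": 0,"x": 0,"y": -2.2,"z": -3,"wx": 0,"wy": 0,"wz": 0},{"hand": 0,"x": 0,"y": -2.2,"z": -3,"wx": 0,"wy": 0,"wz": 0},{"hand": 0,"x": 0,"y": -2.2,"z": -3,"wx": 0,"wy": 0,"wz": 0}]'

```text
time_s: 1.45
eef_pos: [470.3, 223.2, 222.5]
tcp_rot: [[-0.0, -1.0, 0.014], [0.0, 0.014, 1.0], [-1.0, 0.0, 0.0]]
ft_force: [1.3, 0.4, 0.6]
opening: 1.6
```

arm_command --moves '[{"hand": 0,"x": 0,"y": 0,"z": -4,"wx": 0,"wy": 0,"wz": 0},{"hand": 0,"x": 0,"y": 0,"z": -4,"wx": 0,"wy": 0,"wz": 0},{"hand": 0,"x": 0,"y": 0,"z": -4,"wx": 0,"wy": 0,"wz": 0},{"hand": 0,"x": 0,"y": 0,"z": -4,"wx": 0,"wy": 0,"wz": 0},{"hand": 0,"x": 0,"y": 0,"z": -4,"wx": 0,"wy": 0,"wz": 0}]'

```text
time_s: 1.87
eef_pos: [466.4, 23.0, 222.5]
tcp_rot: [[-0.0, -1.0, 0.014], [0.0, 0.014, 1.0], [-1.0, 0.0, 0.0]]
ft_force: [0.7, -1.2, -0.3]
opening: 0.6
```

arm_command --moves '[{"hand": 0,"x": 0,"y": 0,"z": -4,"wx": 0,"wy": 0,"wz": 0},{"hand": 0,"x": 0,"y": 0,"z": -4,"wx": 0,"wy": 0,"wz": 0},{"hand": 0,"x": 0,"y": 0,"z": -4,"wx": 0,"wy": 0,"wz": 0},{"hand": 0,"x": 0,"y": 0,"z": -4,"wx": 0,"wy": 0,"wz": 0},{"hand": 0,"x": 0,"y": 0,"z": -4,"wx": 0,"wy": 0,"wz": 0}]'

```text
time_s: 2.28
eef_pos: [463.6, -177.1, 222.6]
tcp_rot: [[0.0, -1.0, 0.014], [0.0, 0.014, 1.0], [-1.0, -0.0, 0.0]]
ft_force: [1.8, 0.1, 0.2]
opening: 0.5
```

arm_command --moves '[{"hand": 0,"x": 2.5,"y": -1,"z": -2.2,"wx": 0,"wy": 0,"wz": 0},{"hand": 0,"x": 2.5,"y": -1,"z": -2.2,"wx": 0,"wy": 0,"wz": 0},{"hand": 0,"x": 3,"y": -1,"z": -2.2,"wx": 0,"wy": 0,"wz": 0},{"hand": 0,"x": 3,"y": -1.2,"z": -2.2,"wx": 0,"wy": 0,"wz": 0},{"hand": 0,"x": 3,"y": 0,"z": 0,"wx": 0,"wy": 0,"wz": 0}]'

```text
time_s: 2.7
eef_pos: [508.5, -269.7, 81.7]
tcp_rot: [[0.007, -1.0, 0.016], [-0.006, 0.016, 1.0], [-1.0, -0.007, -0.006]]
ft_force: [0.3, 0.0, 0.5]
opening: 0.4
```

arm_command --moves '[{"hand": 0,"x": 0,"y": 0,"z": 0,"wx": 0,"wy": 0,"wz": 0},{"hand": 0,"x": 0,"y": 0,"z": 0,"wx": 0,"wy": 0,"wz": 0}]'

```text
time_s: 2.87
eef_pos: [503.3, -262.6, 81.0]
tcp_rot: [[-0.005, -1.0, 0.014], [0.004, 0.014, 1.0], [-1.0, 0.005, 0.004]]
ft_force: [0.8, -0.5, 1.0]
opening: 0.2
```

```bash
python3 - <<'E'
from h import *
d=save('scene','s1'); o=robot.get_obs(); print(o['time_s'],o['eef_pos'],o['ft_force'])
a=cv2.imread('pics/s1.png')[210:310,240:380]; cv2.imwrite('pics/s1z.png',cv2.resize(a,None,fx=5,fy=5,interpolation=cv2.INTER_CUBIC))
save('wrist','w1')
E
```

```text
2.9167 [ 504.38316008 -263.02902774   82.6486417 ] [ 0.69329506 -0.15080487  0.78801525]
```

View pics/s1z.png

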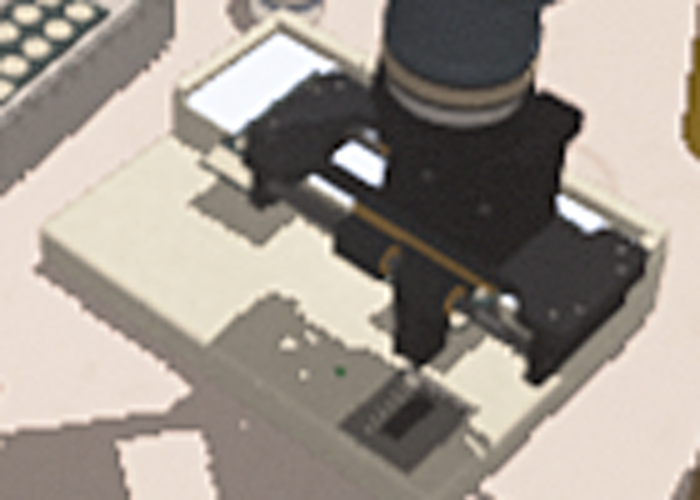

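View pics/w1.png

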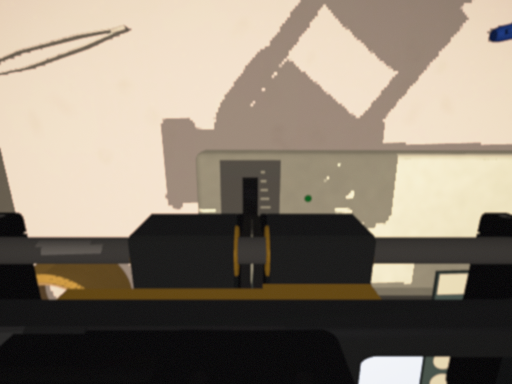

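The wheel at wrist px (251,195) lines up with the finger gap. I'll go down and feel for contact.

arm_command --moves '[{"hand": 0,"x": 2,"y": 0,"z": 0,"wx": 0,"wy": 0,"wz": 0},{"hand": 0,"x": 1.8,"y": 0,"z": 0,"wx": 0,"wy": 0,"wz": 0},{"hand": 0,"x": 0,"y": 0,"z": 0,"wx": 0,"wy": 0,"wz": 0},{"hand": 0,"x": 0.2,"y": 0,"z": 0,"wx": 0,"wy": 0,"wz": 0},{"hand": 0,"x": 0.1,"y": 0,"z": 0,"wx": 0,"wy": 0,"wz": 0}]'

```text
time_s: 3.38
eef_pos: [505.9, -264.0, 43.4]
tcp_rot: [[0.002, -1.0, 0.013], [-0.002, 0.013, 1.0], [-1.0, -0.002, -0.002]]
ft_force: [1.4, -0.4, 0.3]
opening: 0.2
```

arm_command --moves '[{"hand": 0,"x": 0,"y": 0,"z": 0,"wx": 0,"wy": 0,"wz": 0}]'

```text
time_s: 3.47
eef_pos: [505.8, -264.1, 43.2]
tcp_rot: [[0.002, -1.0, 0.013], [-0.002, 0.013, 1.0], [-1.0, -0.002, -0.002]]
ft_force: [-0.4, 0.5, -0.0]
opening: 0.2
```

arm_command --moves '[{"hand": 0,"x": 0.2,"y": 0.2,"z": 0,"wx": 0,"wy": 0,"wz": 0},{"hand": 0,"x": 0.1,"y": 0.2,"z": 0,"wx": 0,"wy": 0,"wz": 0},{"hand": 0,"x": 0.1,"y": 0,"z": 0,"wx": 0,"wy": 0,"wz": 0}]'

```text
time_s: 3.72
eef_pos: [502.3, -264.5, 40.4]
tcp_rot: [[0.004, -1.0, 0.014], [-0.002, 0.014, 1.0], [-1.0, -0.004, -0.002]]
ft_force: [-2.1, 2.8, 21.7]
opening: 0.5
```

arm_command --moves '[{"hand": 0,"x": 0.1,"y": 0,"z": 0,"wx": 0,"wy": 0,"wz": 0},{"hand": 0,"x": 0,"y": 0,"z": 0,"wx": 0,"wy": 0,"wz": 0}]'

```text
time_s: 3.88
eef_pos: [502.6, -264.5, 40.4]
tcp_rot: [[0.004, -1.0, 0.014], [-0.003, 0.014, 1.0], [-1.0, -0.004, -0.003]]
ft_force: [-1.4, 3.0, 20.4]
opening: 0.2
```

arm_command --moves '[{"hand": 0,"x": -0.05,"y": 0.2,"z": 0,"wx": 0,"wy": 0,"wz": 0},{"hand": 0,"x": 0,"y": 0.3,"z": 0,"wx": 0,"wy": 0,"wz": 0},{"hand": 0,"x": 0,"y": 0.3,"z": 0,"wx": 0,"wy": 0,"wz": 0},{"hand": 0,"x": 0,"y": 0.3,"z": 0,"wx": 0,"wy": 0,"wz": 0}]'

```text
time_s: 4.22
eef_pos: [492.3, -264.3, 40.4]
tcp_rot: [[0.006, -1.0, 0.015], [-0.003, 0.015, 1.0], [-1.0, -0.006, -0.003]]
ft_force: [1.7, 2.8, 16.6]
opening: 0.7
```

arm_command --moves '[{"hand": 0,"x": 0,"y": 0.2,"z": 0,"wx": 0,"wy": 0,"wz": 0},{"hand": 0,"x": 0,"y": 0.2,"z": 0,"wx": 0,"wy": 0,"wz": 0}]'

```text
time_s: 4.38
eef_pos: [487.9, -264.3, 40.3]
tcp_rot: [[0.005, -1.0, 0.014], [-0.003, 0.014, 1.0], [-1.0, -0.005, -0.003]]
ft_force: [-0.0, 2.9, 14.2]
opening: 0.5
```

arm_command --moves '[{"hand": 0,"x": -0.5,"y": 0,"z": 0,"wx": 0,"wy": 0,"wz": 0},{"hand": 0,"x": 0,"y": -0.9,"z": 0,"wx": 0,"wy": 0,"wz": 0},{"hand": 0,"x": 0,"y": -0.9,"z": 0,"wx": 0,"wy": 0,"wz": 0},{"hand": 0,"x": 0.2,"y": 0,"z": 0,"wx": 0,"wy": 0,"wz": 0},{"hand": 0,"x": 0.3,"y": 0.1,"z": 0,"wx": 0,"wy": 0,"wz": 0}]'

```text
time_s: 4.8
eef_pos: [507.0, -265.2, 39.7]
tcp_rot: [[0.007, -1.0, 0.014], [-0.004, 0.014, 1.0], [-1.0, -0.007, -0.004]]
ft_force: [3.4, 6.6, 40.0]
opening: 0.6
```

arm_command --moves '[{"hand": 0,"x": 0,"y": 0.3,"z": 0,"wx": 0,"wy": 0,"wz": 0},{"hand": 0,"x": 0,"y": 0.3,"z": 0,"wx": 0,"wy": 0,"wz": 0},{"hand": 0,"x": 0,"y": 0.3,"z": 0,"wx": 0,"wy": 0,"wz": 0}]'

```text
time_s: 5.05
eef_pos: [497.6, -265.0, 40.3]
tcp_rot: [[0.008, -1.0, 0.014], [-0.004, 0.014, 1.0], [-1.0, -0.008, -0.004]]
ft_force: [1.3, 3.6, 22.4]
opening: 0.6
```

arm_command --moves '[{"hand": 0,"x": 0,"y": 0.3,"z": 0,"wx": 0,"wy": 0,"wz": 0},{"hand": 0,"x": 0,"y": 0.3,"z": 0,"wx": 0,"wy": 0,"wz": 0},{"hand": 0,"x": 0,"y": 0.1,"z": 0,"wx": 0,"wy": 0,"wz": 0}]'

```text
time_s: 5.3
eef_pos: [490.0, -264.8, 40.2]
tcp_rot: [[0.007, -1.0, 0.014], [-0.004, 0.014, 1.0], [-1.0, -0.007, -0.004]]
ft_force: [1.2, 3.5, 21.6]
opening: 0.5
```

arm_command --moves '[{"hand": 0,"x": -0.5,"y": 0,"z": 0,"wx": 0,"wy": 0,"wz": 0},{"hand": 0,"x": 0,"y": -0.9,"z": 0,"wx": 0,"wy": 0,"wz": 0},{"hand": 0,"x": 0,"y": -0.9,"z": 0,"wx": 0,"wy": 0,"wz": 0},{"hand": 0,"x": 0.2,"y": 0,"z": 0,"wx": 0,"wy": 0,"wz": 0},{"hand": 0,"x": 0.3,"y": 0.1,"z": 0,"wx": 0,"wy": 0,"wz": 0}]'

```text
time_s: 5.72
eef_pos: [508.5, -264.8, 39.5]
tcp_rot: [[0.008, -1.0, 0.015], [-0.003, 0.015, 1.0], [-1.0, -0.008, -0.003]]
ft_force: [5.2, 7.9, 38.4]
opening: 0.7
```

arm_command --moves '[{"hand": 0,"x": 0,"y": 0.3,"z": 0,"wx": 0,"wy": 0,"wz": 0},{"hand": 0,"x": 0,"y": 0.3,"z": 0,"wx": 0,"wy": 0,"wz": 0},{"hand": 0,"x": 0,"y": 0.3,"z": 0,"wx": 0,"wy": 0,"wz": 0}]'

```text
time_s: 5.97
eef_pos: [502.3, -265.7, 40.5]
tcp_rot: [[0.015, -1.0, 0.016], [-0.007, 0.016, 1.0], [-1.0, -0.015, -0.006]]
ft_force: [10.0, 3.8, 18.1]
opening: 0.7
```

arm_command --moves '[{"hand": 0,"x": 0,"y": 0.3,"z": 0,"wx": 0,"wy": 0,"wz": 0},{"hand": 0,"x": 0,"y": 0.3,"z": 0,"wx": 0,"wy": 0,"wz": 0},{"hand": 0,"x": 0,"y": 0.1,"z": 0,"wx": 0,"wy": 0,"wz": 0}]'

```text
time_s: 6.22
eef_pos: [496.2, -267.5, 40.4]
tcp_rot: [[0.017, -1.0, 0.016], [-0.01, 0.015, 1.0], [-1.0, -0.017, -0.01]]
ft_force: [7.8, 1.5, 16.9]
opening: 0.2
```

arm_command --moves '[{"hand": 0,"x": -1,"y": 0,"z": 0,"wx": 0,"wy": 0,"wz": 0},{"hand": 4,"x": -3,"y": 0,"z": 0,"wx": 0,"wy": 0,"wz": 0},{"hand": 8.7,"x": -4,"y": 0,"z": 0,"wx": 0,"wy": 0,"wz": 0},{"hand": 8.7,"x": 0,"y": 0,"z": 0,"wx": 0,"wy": 0,"wz": 0},{"hand": 8.7,"x": 0,"y": 0,"z": 0,"wx": 0,"wy": 0,"wz": 0}]'

```text
time_s: 6.63
eef_pos: [488.9, -264.2, 118.3]
tcp_rot: [[0.002, -1.0, 0.013], [-0.002, 0.013, 1.0], [-1.0, -0.002, -0.002]]
ft_force: [-0.3, -0.1, -0.2]
opening: 19.4
```

```bash
python3 - <<'E'
from h import *
d=save('scene','s2'); o=robot.get_obs(); print(o['time_s'],o['eef_pos'],o['tcp_rot'].round(3).tolist())
a=cv2.imread('pics/s2.png')[200:310,240:380]; cv2.imwrite('pics/s2z.png',cv2.resize(a,None,fx=5,fy=5,interpolation=cv2.INTER_CUBIC))
save('wrist','w2')
E
```

```text
6.6833 [ 487.71107858 -263.24957878  116.85677852] [[-0.001, -1.0, 0.013], [0.0, 0.013, 1.0], [-1.0, 0.001, 0.0]]
```

View pics/s2z.png

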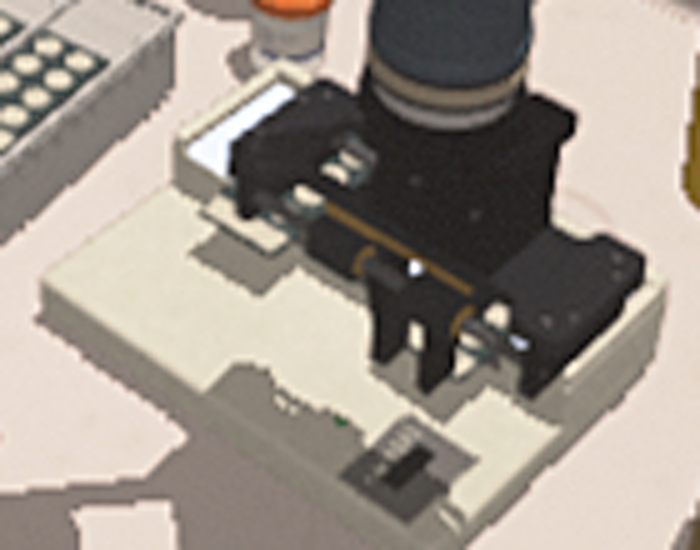

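View pics/w2.png

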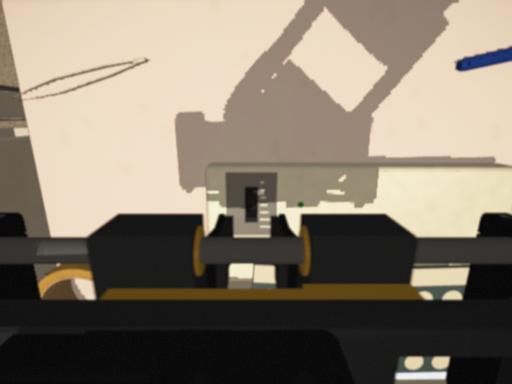

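The wrist view shows the wheel at (252,205). On the third stroke the horizontal force rose to 10 N, against about 1.5 N while it was turning, and the finger slipped, so the dim stop was reached. Next is the right old plate.

arm_command --moves '[{"hand": 8.7,"x": 0,"y": -3.4,"z": 1.2,"wx": 0,"wy": 0,"wz": 0},{"hand": 8.7,"x": 0,"y": -3.4,"z": 1.3,"wx": 0,"wy": 0,"wz": 0},{"hand": 8.7,"x": 0,"y": 0,"z": 0,"wx": 0.033,"wy": 0,"wz": 0},{"hand": 8.7,"x": 0,"y": 0,"z": 0,"wx": 0,"wy": 0,"wz": 0},{"hand": 8.7,"x": 0,"y": 0,"z": 0,"wx": 0,"wy": 0,"wz": 0}]'

```text
time_s: 7.15
eef_pos: [554.7, -238.3, 114.7]
tcp_rot: [[-0.005, -0.999, 0.045], [0.003, 0.045, 0.999], [-1.0, 0.005, 0.002]]
ft_force: [-0.2, -0.6, -0.2]
opening: 60.3
```

```bash
python3 - <<'E'
from h import *
save('wrist','w3');o=robot.get_obs(); print(o['time_s'],o['eef_pos'],o['tcp_rot'].round(3).tolist(),o['opening'])
E
```

```text
7.2 [ 554.41617769 -238.62968182  115.10365813] [[-0.004, -0.999, 0.046], [0.002, 0.046, 0.999], [-1.0, 0.004, 0.002]] 64.31141661655667
```

View pics/w3.png

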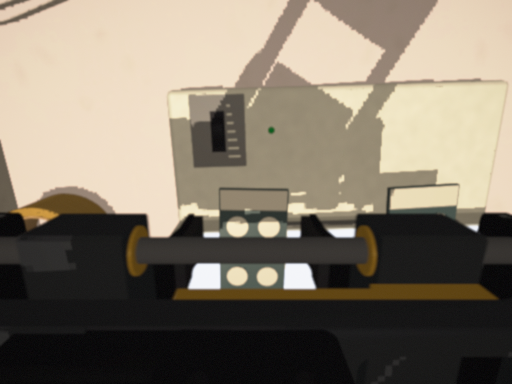

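```bash
python3 - <<'E'
from h import *
d=vision.get_image('wrist')
a=onz(d,219,188,68);b=onz(d,289.5,190,68);print(a,b,np.linalg.norm(a-b),(a+b)/2, np.arctan2(*(a-b)[:2]))
d=vision.get_image('wrist')
cv2.imwrite('pics/w3z.png',cv2.resize(d['img'][150:225,150:350,::-1],None,fx=4,fy=4))
E
```

```text
[ 539.11886482 -262.52924612   68.        ] [ 543.2898397  -208.52160574   68.        ] 54.16846177231797 [ 541.20435226 -235.52542593   68.        ] -3.0645162994112427
```

View pics/w3z.png

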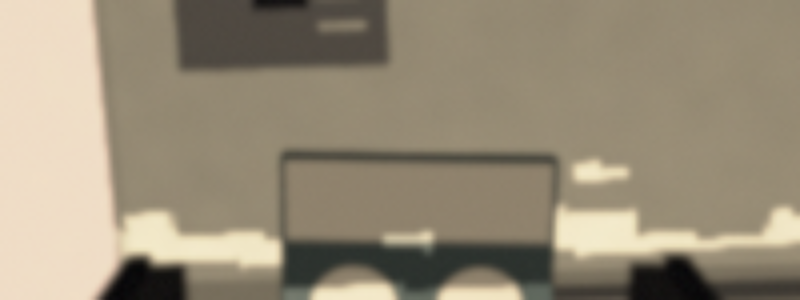

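arm_command --moves '[{"hand": 8.7,"x": 0,"y": -0.2,"z": 0.2,"wx": 0,"wy": 0,"wz": 0},{"hand": 8.7,"x": 0,"y": 0,"z": 0,"wx": 0,"wy": 0,"wz": 0},{"hand": 8.7,"x": 0,"y": 0,"z": 0,"wx": 0,"wy": 0,"wz": 0},{"hand": 8.7,"x": 1.5,"y": 0,"z": 0,"wx": 0,"wy": 0,"wz": 0},{"hand": 8.7,"x": 2,"y": 0,"z": 0,"wx": 0,"wy": 0,"wz": 0}]'

```text
time_s: 7.72
eef_pos: [559.8, -238.7, 83.8]
tcp_rot: [[0.005, -0.999, 0.047], [-0.003, 0.047, 0.999], [-1.0, -0.005, -0.003]]
ft_force: [0.5, 1.4, -0.4]
opening: 86.8
```

arm_command --moves '[{"hand": 8.7,"x": 1.6,"y": 0,"z": 0,"wx": 0,"wy": 0,"wz": 0},{"hand": 8.7,"x": 1.6,"y": 0,"z": 0,"wx": 0,"wy": 0,"wz": 0},{"hand": 8.7,"x": 0,"y": 0,"z": 0,"wx": 0,"wy": 0,"wz": 0},{"hand": 8.7,"x": 0,"y": 0,"z": 0,"wx": 0,"wy": 0,"wz": 0}]'

```text
time_s: 8.05
eef_pos: [557.7, -237.3, 49.5]
tcp_rot: [[-0.002, -0.999, 0.047], [0.001, 0.047, 0.999], [-1.0, 0.002, 0.001]]
ft_force: [-0.4, 0.2, 0.7]
opening: 86.7
```

```bash
python3 - <<'E'
from h import *
save('wrist','w4');save('scene','s4');o=robot.get_obs(); print(o['time_s'],o['eef_pos'],o['tcp_rot'].round(3).tolist(),o['opening'],o['ft_force'])
a=cv2.imread('pics/s4.png')[200:310,240:380]; cv2.imwrite('pics/s4z.png',cv2.resize(a,None,fx=5,fy=5,interpolation=cv2.INTER_CUBIC))
E
```

```text
8.15 [ 558.9224842  -238.00488718   50.97286191] [[0.001, -0.999, 0.047], [-0.001, 0.047, 0.999], [-1.0, -0.001, -0.001]] 86.73662028836947 [-0.36913413 -0.47308934 -0.58286201]
```

View pics/w4.png

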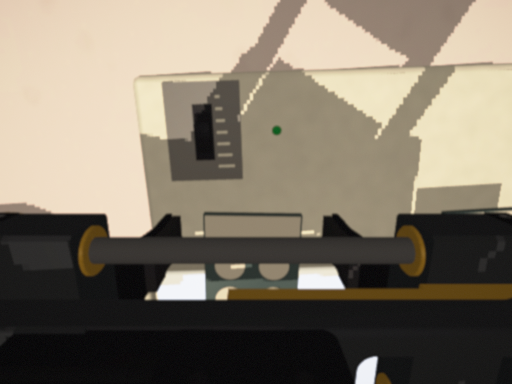

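View pics/s4z.png

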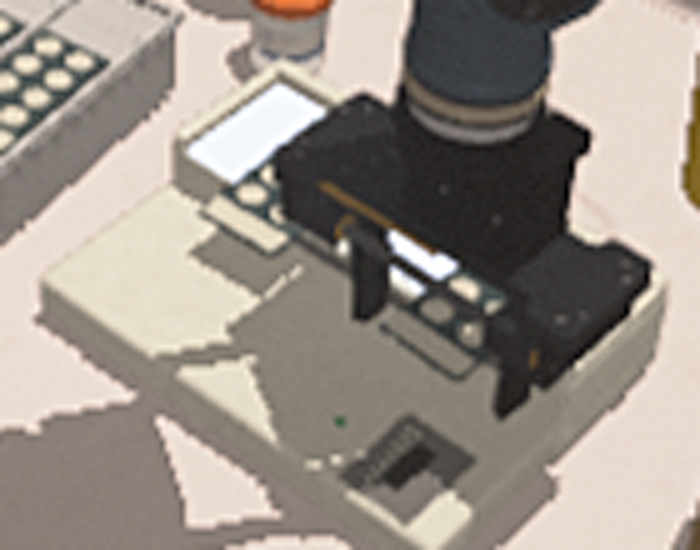

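arm_command --moves '[{"hand": 8.7,"x": 0.3,"y": 0,"z": 0,"wx": 0,"wy": 0,"wz": 0},{"hand": 5,"x": 0,"y": 0,"z": 0,"wx": 0,"wy": 0,"wz": 0},{"hand": 5,"x": 0,"y": 0,"z": 0,"wx": 0,"wy": 0,"wz": 0},{"hand": 5,"x": 0,"y": 0,"z": 0,"wx": 0,"wy": 0,"wz": 0},{"hand": 5,"x": 0,"y": 0,"z": 0,"wx": 0,"wy": 0,"wz": 0}]' --force 30

```text
time_s: 8.57
eef_pos: [558.5, -237.6, 47.4]
tcp_rot: [[0.0, -0.999, 0.047], [-0.0, 0.047, 0.999], [-1.0, -0.0, -0.0]]
ft_force: [-0.1, -0.3, -0.5]
opening: 68.0
```

arm_command --moves '[{"hand": 5,"x": 0,"y": 0,"z": 0,"wx": 0,"wy": 0,"wz": 0},{"hand": 5,"x": 0,"y": 0,"z": 0,"wx": 0,"wy": 0,"wz": 0},{"hand": 5,"x": -0.3,"y": 0,"z": 0,"wx": 0,"wy": 0,"wz": 0},{"hand": 5,"x": -0.5,"y": 0,"z": 0,"wx": 0,"wy": 0,"wz": 0},{"hand": 5,"x": -1,"y": 0,"z": 0,"wx": 0,"wy": 0,"wz": 0}]' --force 40

```text
time_s: 8.98
eef_pos: [557.5, -237.0, 64.5]
tcp_rot: [[-0.002, -0.999, 0.047], [0.002, 0.047, 0.999], [-1.0, 0.002, 0.001]]
ft_force: [-0.7, 0.1, -0.7]
opening: 52.6
```

arm_command --moves '[{"hand": 5,"x": -2,"y": 0,"z": 0,"wx": 0,"wy": 0,"wz": 0},{"hand": 5,"x": -2,"y": 0,"z": 0,"wx": 0,"wy": 0,"wz": 0},{"hand": 5,"x": -2,"y": 0,"z": 0,"wx": 0,"wy": 0,"wz": 0},{"hand": 5,"x": 0,"y": 0,"z": 0,"wx": 0,"wy": 0,"wz": 0}]'

```text
time_s: 9.32
eef_pos: [561.0, -239.2, 129.9]
tcp_rot: [[0.008, -0.999, 0.047], [-0.005, 0.047, 0.999], [-1.0, -0.008, -0.005]]
ft_force: [0.4, -0.0, -0.5]
opening: 52.9
```

```bash
python3 - <<'E'
from h import *
save('wrist','w5');save('scene','s5');o=robot.get_obs(); print(o['time_s'],o['eef_pos'],o['tcp_rot'].round(3).tolist(),o['opening'],o['ft_force'])
a=cv2.imread('pics/s5.png')[190:310,230:380]; cv2.imwrite('pics/s5z.png',cv2.resize(a,None,fx=5,fy=5,interpolation=cv2.INTER_CUBIC))
E
```

```text
9.4167 [ 558.87757118 -237.87555637  126.41089707] [[0.002, -0.999, 0.047], [-0.002, 0.047, 0.999], [-1.0, -0.002, -0.001]] 52.82046605093566 [ 0.02767741  0.86843763 -0.56922586]
```

View pics/w5.png

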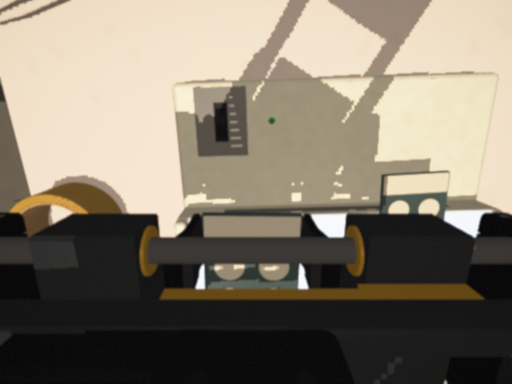

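View pics/s5z.png

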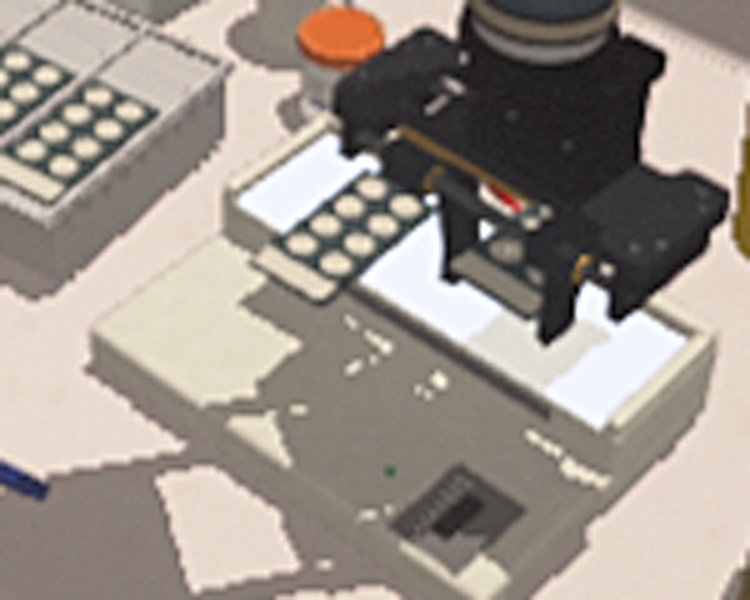

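The plate is held level and is clear of the window. I'll refine the rack pose from its rib lines.

```bash
python3 - <<'E'
from m import *
d=vision.get_image('top')
cv2.imwrite('pics/t6.png',d['img'][:,:,::-1])
ribs={66:[(212,98),(265,570)],0:[(382,85),(432,555)],-66:[(548,75),(598,538)],132:[(50,117),(97,580)],-132:[(717,45),(765,518)]}
A=[];B=[];rows=[]
for y,ps in ribs.items():
    for p in ps:
        w=P(d,176,165,*p,68); rows.append((y,w))
from scipy.optimize import least_squares
f=lambda q:[-np.sin(q[0])*(w[0]-571)+np.cos(q[0])*(w[1]-174)-q[1]-y for y,w in rows]
s=least_squares(f,[.11,0]);print(s.x,np.round(s.fun,1))
im=d['img'][165:240,176:276,::-1]; cv2.imwrite('pics/t6z.png',cv2.resize(im,None,fx=8,fy=8,interpolation=cv2.INTER_CUBIC))
E
```

```text
[0.1070951  0.25608606] [ 1.  -0.4 -0.1 -0.2  0.6  0.5 -0.8 -0.5 -0.7  0.6]
```

View pics/t6z.png

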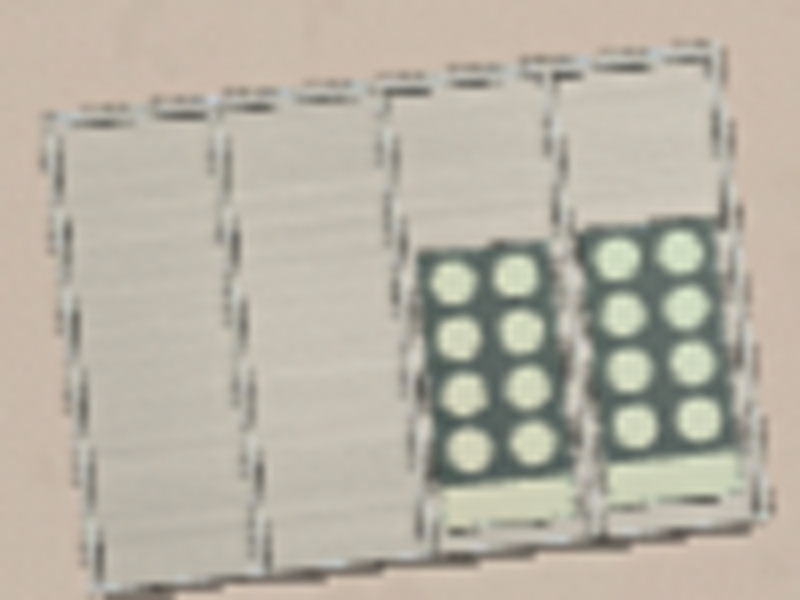

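arm_command --moves '[{"hand": 5,"x": 0,"y": 0,"z": 0,"wx": -0.077,"wy": 0,"wz": 0},{"hand": 5,"x": 0,"y": 0,"z": 0,"wx": -0.077,"wy": 0,"wz": 0},{"hand": 5,"x": 0,"y": 0,"z": 1.8,"wx": 0,"wy": 0,"wz": 0},{"hand": 5,"x": 0,"y": 0,"z": 3,"wx": 0,"wy": 0,"wz": 0},{"hand": 5,"x": 0,"y": 0.45,"z": 3.6,"wx": 0,"wy": 0,"wz": 0}]'

```text
time_s: 9.88
eef_pos: [545.0, -154.3, 123.9]
tcp_rot: [[0.0, -0.995, -0.103], [0.0, -0.103, 0.995], [-1.0, -0.0, 0.0]]
ft_force: [0.6, 0.2, -0.6]
opening: 53.0
```

arm_command --moves '[{"hand": 5,"x": 0,"y": 0.45,"z": 3.6,"wx": 0,"wy": 0,"wz": 0},{"hand": 5,"x": 0,"y": 0.45,"z": 3.6,"wx": 0,"wy": 0,"wz": 0},{"hand": 5,"x": 0,"y": 0.45,"z": 3.6,"wx": 0,"wy": 0,"wz": 0},{"hand": 5,"x": 0,"y": 0.45,"z": 3.6,"wx": 0,"wy": 0,"wz": 0},{"hand": 5,"x": 0,"y": 0.45,"z": 3.6,"wx": 0,"wy": 0,"wz": 0}]'

```text
time_s: 10.3
eef_pos: [500.9, 24.6, 124.1]
tcp_rot: [[-0.003, -0.994, -0.105], [0.001, -0.105, 0.994], [-1.0, 0.003, 0.001]]
ft_force: [0.9, -0.0, -1.2]
opening: 53.0
```

arm_command --moves '[{"hand": 5,"x": 0,"y": 0.45,"z": 3.6,"wx": 0,"wy": 0,"wz": 0},{"hand": 5,"x": 0,"y": 0.45,"z": 3.6,"wx": 0,"wy": 0,"wz": 0},{"hand": 5,"x": 0,"y": 0.45,"z": 3.6,"wx": 0,"wy": 0,"wz": 0},{"hand": 5,"x": 0,"y": 0.45,"z": 3.6,"wx": 0,"wy": 0,"wz": 0},{"hand": 5,"x": 0,"y": 0.45,"z": 3.6,"wx": 0,"wy": 0,"wz": 0}]'

```text
time_s: 10.72
eef_pos: [459.0, 200.7, 124.2]
tcp_rot: [[-0.003, -0.994, -0.105], [-0.0, -0.105, 0.994], [-1.0, 0.003, 0.0]]
ft_force: [0.6, 0.8, -1.4]
opening: 53.0
```

arm_command --moves '[{"hand": 5,"x": 0,"y": 0.45,"z": 3.6,"wx": 0,"wy": 0,"wz": 0},{"hand": 5,"x": 0,"y": 0,"z": 1.8,"wx": 0,"wy": 0,"wz": 0},{"hand": 5,"x": 0,"y": 0,"z": 1,"wx": 0,"wy": 0,"wz": 0},{"hand": 5,"x": 0,"y": 0,"z": 0,"wx": 0,"wy": 0,"wz": 0},{"hand": 5,"x": 0,"y": 0,"z": 0,"wx": 0,"wy": 0,"wz": 0}]'

```text
time_s: 11.13
eef_pos: [449.5, 261.6, 124.5]
tcp_rot: [[-0.001, -0.994, -0.108], [-0.001, -0.108, 0.994], [-1.0, 0.001, -0.001]]
ft_force: [0.5, -0.1, -1.1]
opening: 52.6
```

```bash
cat >> h.py <<'E'
TH,T=0.107,np.array([571,174.3])
def rk(p):
    c,s=np.cos(TH),np.sin(TH); q=np.array(p[:2])-T; return np.array([c*q[0]+s*q[1],-s*q[0]+c*q[1]])
def st():
    o=robot.get_obs(); print(round(o['time_s'],2),o['eef_pos'].round(1),'rack',rk(o['eef_pos']).round(1),'yaw',round(np.arctan2(-o['tcp_rot'][0,2],o['tcp_rot'][1,2]),4),'open',round(o['opening'],1),o['ft_force'].round(1)); return o
E
python3 - <<'E'
from h import *
save('wrist','w7');save('scene','s7');st()
a=cv2.imread('pics/s7.png')[150:270,150:310]; cv2.imwrite('pics/s7z.png',cv2.resize(a,None,fx=5,fy=5,interpolation=cv2.INTER_CUBIC))
E
```

```text
11.23 [450.1 260.6 124.7] rack [-111.    98.7] yaw 0.1056 open 52.8 [ 0.1 -0.5 -0.8]
```

View pics/w7.png

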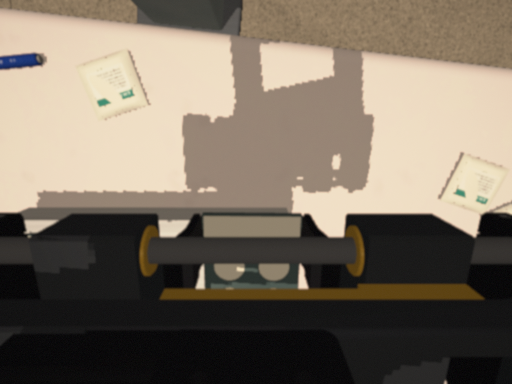

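View pics/s7z.png

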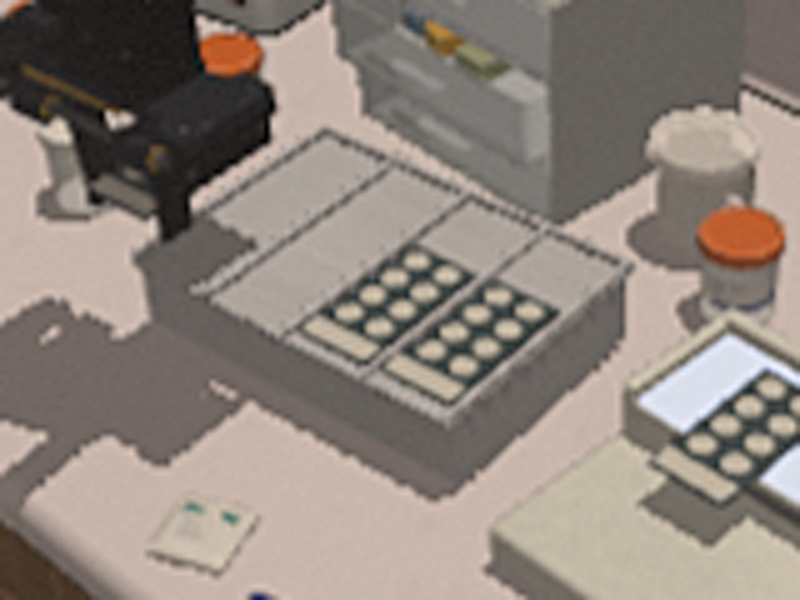

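arm_command --moves '[{"hand": 5,"x": 2.5,"y": 0,"z": 0,"wx": 0,"wy": 0,"wz": 0},{"hand": 5,"x": 2.5,"y": 0,"z": 0,"wx": 0,"wy": 0,"wz": 0},{"hand": 5,"x": 1.6,"y": 0,"z": 0,"wx": 0,"wy": 0,"wz": 0},{"hand": 5,"x": 0,"y": 0,"z": 0,"wx": 0,"wy": 0,"wz": 0},{"hand": 5,"x": 0,"y": 0,"z": 0,"wx": 0,"wy": 0,"wz": 0}]'

```text
time_s: 11.65
eef_pos: [450.1, 260.3, 58.5]
tcp_rot: [[-0.002, -0.995, -0.105], [-0.001, -0.105, 0.995], [-1.0, 0.002, -0.001]]
ft_force: [-0.2, 0.3, -0.3]
opening: 52.9
```

```bash
python3 - <<'E'
from h import *
save('wrist','w8');save('scene','s8');st()
a=cv2.imread('pics/s8.png')[150:270,150:310]; cv2.imwrite('pics/s8z.png',cv2.resize(a,None,fx=5,fy=5,interpolation=cv2.INTER_CUBIC))
E
```

```text
11.75 [451.3 261.2  59.8] rack [-109.7   99.2] yaw 0.1057 open 52.8 [ 0.5  0.2 -0.5]
```

View pics/s8z.png

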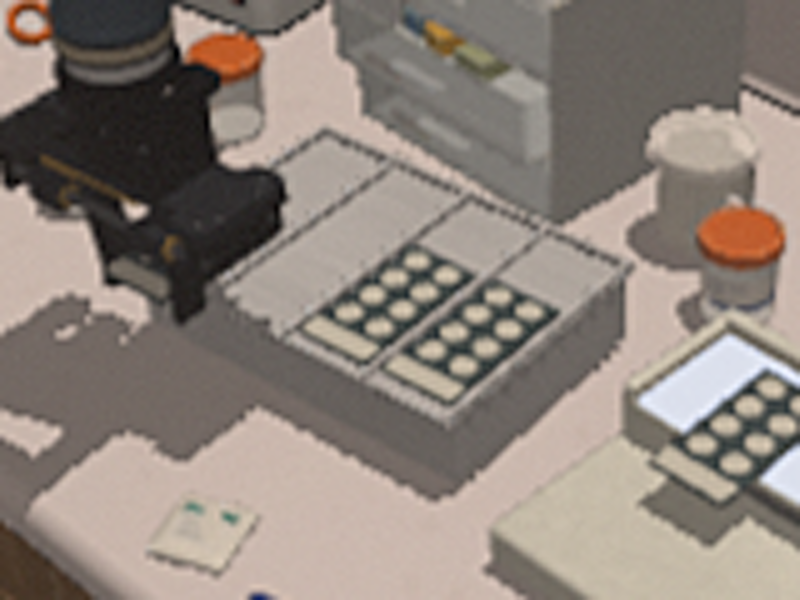

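View pics/w8.png

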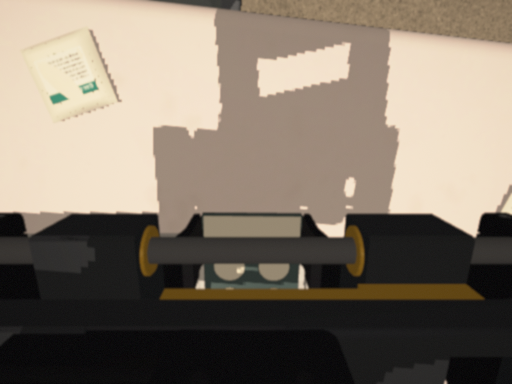

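arm_command --moves '[{"hand": 5,"x": 0.5,"y": 0.1,"z": 0,"wx": 0,"wy": 0,"wz": 0},{"hand": 5,"x": 0.4,"y": 0.1,"z": 0,"wx": 0,"wy": 0,"wz": 0},{"hand": 5,"x": 0.2,"y": 0,"z": 0,"wx": 0,"wy": 0,"wz": 0},{"hand": 5,"x": 0,"y": 0,"z": 0,"wx": 0,"wy": 0,"wz": 0}]'

```text
time_s: 12.08
eef_pos: [447.9, 261.5, 47.9]
tcp_rot: [[-0.0, -0.994, -0.107], [-0.0, -0.107, 0.994], [-1.0, 0.001, -0.0]]
ft_force: [0.2, -0.4, -0.8]
opening: 53.0
```

arm_command --moves '[{"hand": 5,"x": 0.1,"y": 0,"z": 0,"wx": 0,"wy": 0,"wz": 0},{"hand": 5,"x": 0.1,"y": 0,"z": 0,"wx": 0,"wy": 0,"wz": 0},{"hand": 5,"x": 0,"y": 0,"z": 0,"wx": 0,"wy": 0,"wz": 0},{"hand": 5,"x": 0,"y": 0,"z": 0,"wx": 0,"wy": 0,"wz": 0}]'

```text
time_s: 12.42
eef_pos: [448.4, 261.6, 46.1]
tcp_rot: [[0.0, -0.994, -0.107], [0.0, -0.107, 0.994], [-1.0, -0.0, -0.0]]
ft_force: [-0.3, -0.5, -0.9]
opening: 52.8
```

```bash
python3 - <<'E'
from h import *
save('scene','s9');st()
a=cv2.imread('pics/s9.png')[150:270,150:310]; cv2.imwrite('pics/s9z.png',cv2.resize(a,None,fx=5,fy=5,interpolation=cv2.INTER_CUBIC))
E
```

```text
12.47 [448.4 261.6  46.1] rack [-112.6   99.9] yaw 0.1073 open 52.8 [-0.8 -0.6 -0.6]
```

View pics/s9z.png

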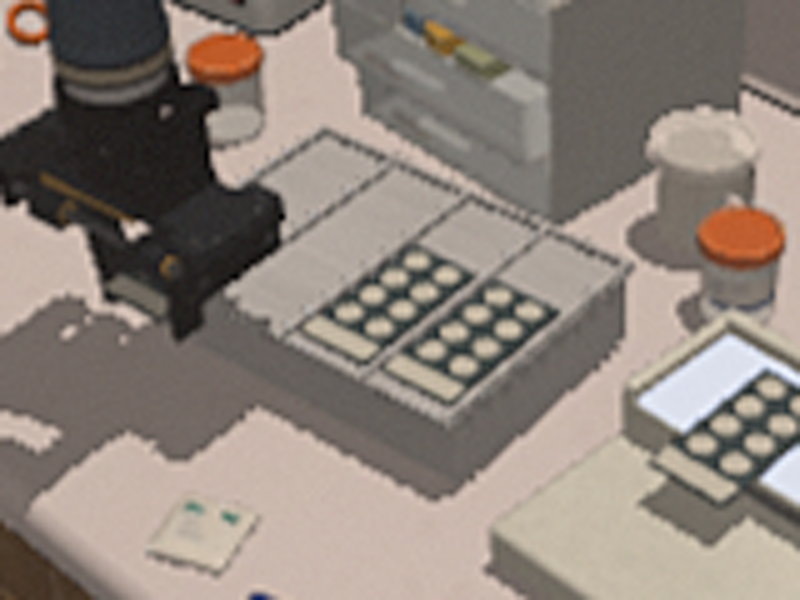

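arm_command --moves '[{"hand": 5,"x": 0.05,"y": -0.2,"z": 0,"wx": 0,"wy": 0,"wz": 0},{"hand": 5,"x": 0.05,"y": -0.2,"z": 0,"wx": 0,"wy": 0,"wz": 0},{"hand": 5,"x": 0,"y": 0,"z": 0,"wx": 0,"wy": 0,"wz": 0},{"hand": 5,"x": 0,"y": 0,"z": 0,"wx": 0,"wy": 0,"wz": 0}]'

```text
time_s: 12.8
eef_pos: [452.8, 262.1, 45.4]
tcp_rot: [[0.001, -0.994, -0.107], [0.0, -0.107, 0.994], [-1.0, -0.001, 0.0]]
ft_force: [-0.5, 0.1, 3.1]
opening: 52.9
```

arm_command --moves '[{"hand": 8.7,"x": 0,"y": 0,"z": 0,"wx": 0,"wy": 0,"wz": 0},{"hand": 8.7,"x": 0,"y": 0,"z": 0,"wx": 0,"wy": 0,"wz": 0},{"hand": 8.7,"x": 0,"y": 0,"z": 0,"wx": 0,"wy": 0,"wz": 0},{"hand": 8.7,"x": 0,"y": 0,"z": 0,"wx": 0,"wy": 0,"wz": 0}]'

```text
time_s: 13.13
eef_pos: [452.2, 262.0, 44.8]
tcp_rot: [[-0.0, -0.994, -0.107], [-0.0, -0.107, 0.994], [-1.0, 0.0, -0.0]]
ft_force: [-0.4, -0.2, -0.6]
opening: 72.3
```

```bash
python3 - <<'E'
from h import *
save('wrist','w10');st()
E
```

```text
13.18 [452.2 262.   44.9] rack [-108.7   99.8] yaw 0.1071 open 75.7 [ 0.3 -0.4 -0. ]
```

View pics/w10.png

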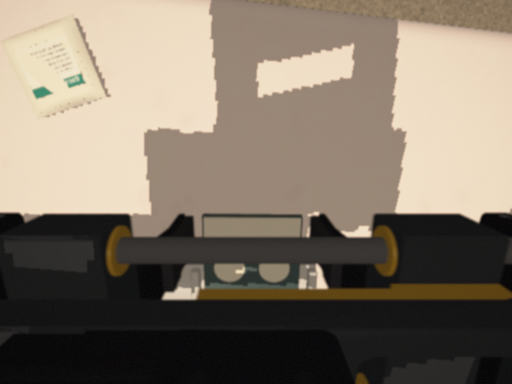

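arm_command --moves '[{"hand": 8.7,"x": -1,"y": 0,"z": 0,"wx": 0,"wy": 0,"wz": 0},{"hand": 8.7,"x": -2,"y": 0,"z": 0,"wx": 0,"wy": 0,"wz": 0},{"hand": 8.7,"x": -2,"y": 0,"z": 0,"wx": 0,"wy": 0,"wz": 0},{"hand": 0,"x": 0,"y": 2,"z": 0,"wx": 0,"wy": 0,"wz": 0},{"hand": 0,"x": 0,"y": 1.8,"z": -0.1,"wx": 0,"wy": 0,"wz": 0}]'

```text
time_s: 13.6
eef_pos: [416.2, 257.5, 97.0]
tcp_rot: [[0.005, -0.994, -0.107], [0.002, -0.107, 0.994], [-1.0, -0.005, 0.001]]
ft_force: [-1.0, 0.4, 0.1]
opening: 79.6
```

arm_command --moves '[{"hand": 0,"x": 0,"y": 0,"z": 0,"wx": 0,"wy": 0,"wz": 0},{"hand": 0,"x": 0,"y": 0,"z": 0,"wx": 0,"wy": 0,"wz": 0},{"hand": 0,"x": 0,"y": 0,"z": 0,"wx": 0,"wy": 0,"wz": 0},{"hand": 0,"x": 0,"y": 0,"z": 0,"wx": 0,"wy": 0,"wz": 0},{"hand": 0,"x": 0,"y": 0,"z": 0,"wx": 0,"wy": 0,"wz": 0}]'

```text
time_s: 14.02
eef_pos: [415.9, 257.2, 95.1]
tcp_rot: [[0.001, -0.994, -0.107], [0.0, -0.107, 0.994], [-1.0, -0.001, 0.0]]
ft_force: [0.4, 0.2, 0.3]
opening: 48.4
```

arm_command --moves '[{"hand": 0,"x": 1,"y": 0,"z": 0,"wx": 0,"wy": 0,"wz": 0},{"hand": 0,"x": 1,"y": 0,"z": 0,"wx": 0,"wy": 0,"wz": 0},{"hand": 0,"x": 0.8,"y": 0,"z": 0,"wx": 0,"wy": 0,"wz": 0},{"hand": 0,"x": 0,"y": 0,"z": 0,"wx": 0,"wy": 0,"wz": 0},{"hand": 0,"x": 0,"y": 0,"z": 0,"wx": 0,"wy": 0,"wz": 0}]'

```text
time_s: 14.43
eef_pos: [414.2, 256.7, 66.2]
tcp_rot: [[-0.002, -0.994, -0.107], [-0.001, -0.107, 0.994], [-1.0, 0.002, -0.0]]
ft_force: [0.1, 0.4, -0.8]
opening: 14.7
```

```bash
python3 - <<'E'
from h import *
save('wrist','w11');save('scene','s11');st()
a=cv2.imread('pics/s11.png')[150:270,150:310]; cv2.imwrite('pics/s11z.png',cv2.resize(a,None,fx=5,fy=5,interpolation=cv2.INTER_CUBIC))
E
```

```text
14.53 [414.7 256.9  67. ] rack [-146.6   98.9] yaw 0.1072 open 6.8 [0.1 1.5 0.3]
```

View pics/w11.png

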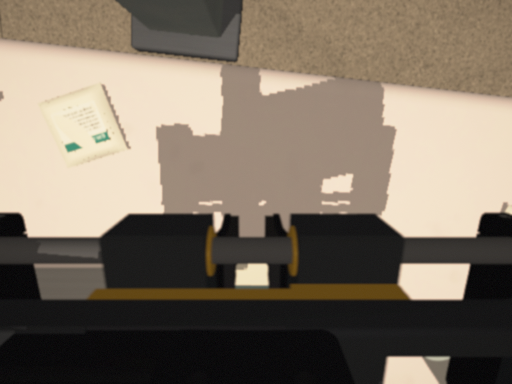

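View pics/s11z.png

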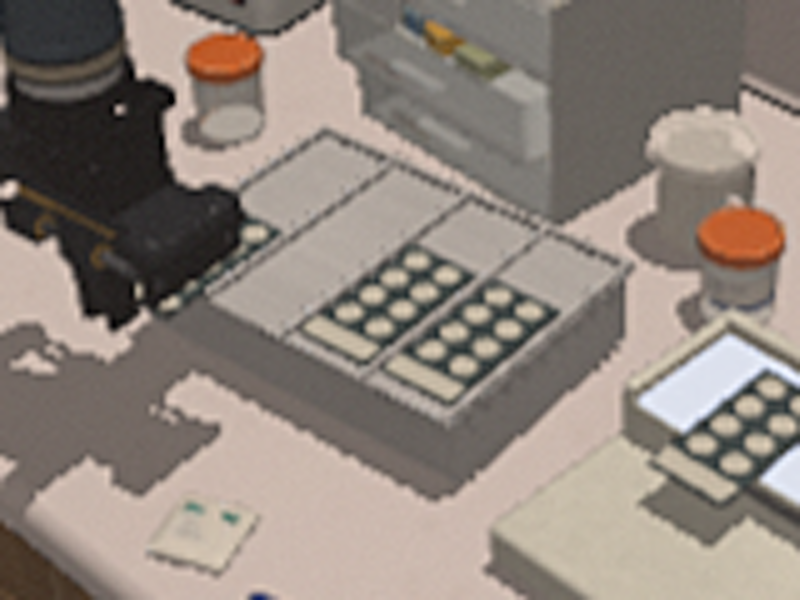

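arm_command --moves '[{"hand": 0,"x": 0.3,"y": -0.5,"z": 0,"wx": 0,"wy": 0,"wz": 0},{"hand": 0,"x": 0,"y": -0.5,"z": 0,"wx": 0,"wy": 0,"wz": 0},{"hand": 0,"x": 0,"y": -0.5,"z": 0,"wx": 0,"wy": 0,"wz": 0},{"hand": 0,"x": 0,"y": -0.6,"z": 0,"wx": 0,"wy": 0,"wz": 0},{"hand": 0,"x": 0,"y": -0.6,"z": 0,"wx": 0,"wy": 0,"wz": 0}]'

```text
time_s: 14.95
eef_pos: [442.4, 259.9, 64.2]
tcp_rot: [[0.001, -0.994, -0.107], [0.0, -0.107, 0.994], [-1.0, -0.001, 0.0]]
ft_force: [0.4, 0.1, -0.1]
opening: 0.5
```

arm_command --moves '[{"hand": 0,"x": 0,"y": -0.6,"z": 0,"wx": 0,"wy": 0,"wz": 0},{"hand": 0,"x": 0,"y": -0.6,"z": 0,"wx": 0,"wy": 0,"wz": 0},{"hand": 0,"x": 0,"y": 0,"z": 0,"wx": 0,"wy": 0,"wz": 0}]'

```text
time_s: 15.2
eef_pos: [455.7, 261.4, 64.3]
tcp_rot: [[0.003, -0.994, -0.107], [0.001, -0.107, 0.994], [-1.0, -0.003, 0.001]]
ft_force: [0.5, -0.7, -0.2]
opening: 0.4
```

arm_command --moves '[{"hand": 0,"x": 0,"y": -0.6,"z": 0,"wx": 0,"wy": 0,"wz": 0},{"hand": 0,"x": 0,"y": -0.6,"z": 0,"wx": 0,"wy": 0,"wz": 0},{"hand": 0,"x": 0,"y": -0.2,"z": 0,"wx": 0,"wy": 0,"wz": 0},{"hand": 0,"x": 0,"y": 0,"z": 0,"wx": 0,"wy": 0,"wz": 0}]'

```text
time_s: 15.53
eef_pos: [468.3, 262.8, 64.1]
tcp_rot: [[0.001, -0.994, -0.107], [0.0, -0.107, 0.994], [-1.0, -0.001, 0.0]]
ft_force: [0.2, 0.0, -0.4]
opening: 0.3
```

```bash
python3 - <<'E'
from h import *
save('scene','s12');st()
a=cv2.imread('pics/s12.png')[150:270,150:310]; cv2.imwrite('pics/s12z.png',cv2.resize(a,None,fx=5,fy=5,interpolation=cv2.INTER_CUBIC))
E
```

```text
15.58 [467.7 262.6  64. ] rack [-93.3  98.9] yaw 0.1071 open -0.0 [-0.3  1.   0. ]
```

View pics/s12z.png

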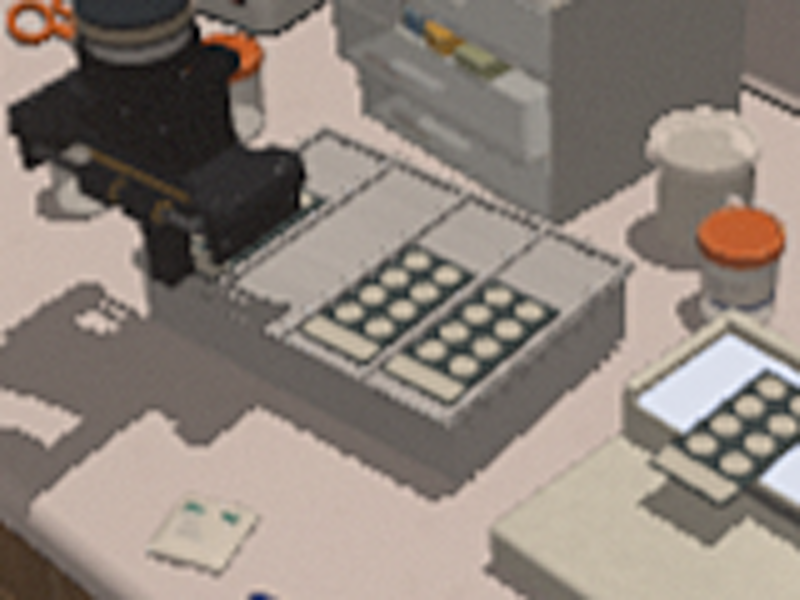

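arm_command --moves '[{"hand": 0,"x": 0,"y": -0.4,"z": 0,"wx": 0,"wy": 0,"wz": 0},{"hand": 0,"x": 0,"y": -0.4,"z": 0,"wx": 0,"wy": 0,"wz": 0},{"hand": 0,"x": -1.5,"y": 0,"z": 0,"wx": 0,"wy": 0,"wz": 0},{"hand": 8.7,"x": -2,"y": 0,"z": 0,"wx": 0,"wy": 0,"wz": 0},{"hand": 8.7,"x": -1.6,"y": -0.4,"z": -3.4,"wx": 0,"wy": 0,"wz": 0}]'

```text
time_s: 16.0
eef_pos: [482.5, 233.7, 115.9]
tcp_rot: [[0.001, -0.994, -0.112], [0.002, -0.112, 0.994], [-1.0, -0.001, 0.002]]
ft_force: [0.6, -0.8, -0.1]
opening: 7.2
```

arm_command --moves '[{"hand": 8.7,"x": 0,"y": -0.4,"z": -3.5,"wx": 0,"wy": 0,"wz": 0},{"hand": 8.7,"x": 0,"y": -0.4,"z": -3.5,"wx": 0,"wy": 0,"wz": 0},{"hand": 8.7,"x": 0,"y": -0.4,"z": -3.5,"wx": 0,"wy": 0,"wz": 0},{"hand": 8.7,"x": 0,"y": -0.4,"z": -3.5,"wx": 0,"wy": 0,"wz": 0},{"hand": 8.7,"x": 0,"y": -0.5,"z": -3.5,"wx": 0,"wy": 0,"wz": 0}]'

```text
time_s: 16.42
eef_pos: [522.7, 56.7, 115.2]
tcp_rot: [[0.0, -0.994, -0.107], [-0.0, -0.107, 0.994], [-1.0, -0.0, -0.0]]
ft_force: [0.5, 0.6, -0.2]
opening: 39.0
```

arm_command --moves '[{"hand": 8.7,"x": 0,"y": -0.5,"z": -3.4,"wx": 0,"wy": 0,"wz": 0},{"hand": 8.7,"x": 0,"y": -0.5,"z": -3.4,"wx": 0,"wy": 0,"wz": 0},{"hand": 8.7,"x": 0,"y": -0.5,"z": -3.4,"wx": 0,"wy": 0,"wz": 0},{"hand": 8.7,"x": 0,"y": -0.5,"z": -3.4,"wx": 0,"wy": 0,"wz": 0},{"hand": 8.7,"x": 0,"y": -0.4,"z": -3.1,"wx": 0,"wy": 0,"wz": 0}]'

```text
time_s: 16.83
eef_pos: [565.0, -107.5, 115.2]
tcp_rot: [[0.001, -0.994, -0.106], [-0.001, -0.106, 0.994], [-1.0, -0.001, -0.001]]
ft_force: [0.7, -0.4, -0.1]
opening: 72.7
```

arm_command --moves '[{"hand": 8.7,"x": 0,"y": 0,"z": 0,"wx": 0.103,"wy": 0,"wz": 0},{"hand": 8.7,"x": 0,"y": 0,"z": 0,"wx": 0,"wy": 0,"wz": 0},{"hand": 8.7,"x": 0,"y": 0,"z": 0,"wx": 0,"wy": 0,"wz": 0}]'

```text
time_s: 17.08
eef_pos: [563.8, -105.2, 114.8]
tcp_rot: [[-0.001, -1.0, -0.006], [0.001, -0.006, 1.0], [-1.0, 0.001, 0.001]]
ft_force: [0.3, 0.6, -0.6]
opening: 85.3
```

```bash
python3 - <<'E'
from h import *
st();save('wrist','w13');d=save('top','t13')
cv2.imwrite('pics/t13z.png',cv2.resize(d['img'][160:250,175:395,::-1],None,fx=3.6,fy=3.6,interpolation=cv2.INTER_CUBIC))
E
```

```text
17.08 [ 563.8 -105.2  114.8] rack [ -37.  -277.1] yaw 0.0057 open 85.3 [ 0.3  0.6 -0.6]
```

View pics/w13.png

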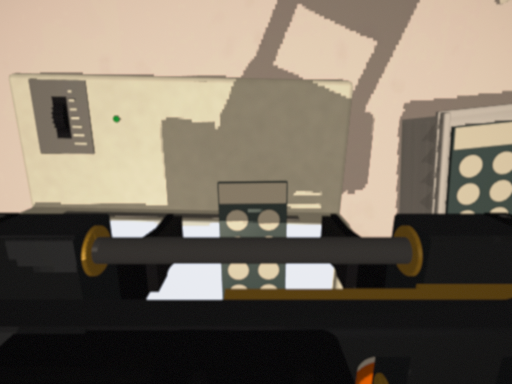

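View pics/t13z.png

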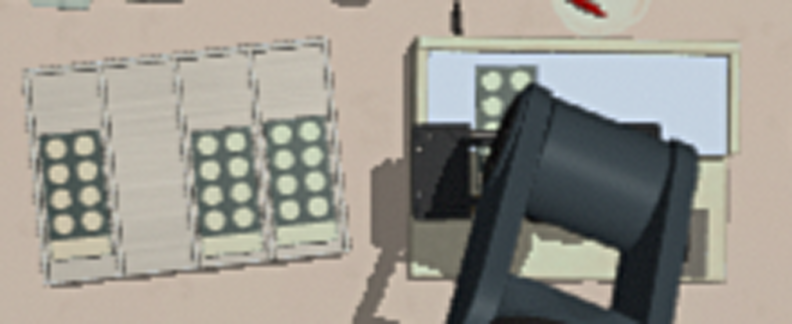

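Old plate 1 sits in lane 1. The second plate is centred between the fingers, its front edge at wrist px (218–287, 182).

arm_command --moves '[{"hand": 8.7,"x": 1.5,"y": 0.15,"z": 0,"wx": 0,"wy": 0,"wz": 0},{"hand": 8.7,"x": 2.5,"y": 0,"z": 0,"wx": 0,"wy": 0,"wz": 0},{"hand": 8.7,"x": 1.8,"y": 0,"z": 0,"wx": 0,"wy": 0,"wz": 0},{"hand": 8.7,"x": 1,"y": 0,"z": 0,"wx": 0,"wy": 0,"wz": 0},{"hand": 8.7,"x": 0,"y": 0,"z": 0,"wx": 0,"wy": 0,"wz": 0}]'

```text
time_s: 17.6
eef_pos: [560.9, -103.4, 45.0]
tcp_rot: [[-0.005, -1.0, -0.007], [0.002, -0.007, 1.0], [-1.0, 0.005, 0.002]]
ft_force: [-0.4, 1.0, 0.2]
opening: 86.7
```

arm_command --moves '[{"hand": 5,"x": 0,"y": 0,"z": 0,"wx": 0,"wy": 0,"wz": 0},{"hand": 5,"x": 0,"y": 0,"z": 0,"wx": 0,"wy": 0,"wz": 0},{"hand": 5,"x": 0,"y": 0,"z": 0,"wx": 0,"wy": 0,"wz": 0},{"hand": 5,"x": 0,"y": 0,"z": 0,"wx": 0,"wy": 0,"wz": 0},{"hand": 5,"x": 0,"y": 0,"z": 0,"wx": 0,"wy": 0,"wz": 0}]' --force 30

```text
time_s: 18.02
eef_pos: [563.2, -105.3, 47.9]
tcp_rot: [[0.002, -1.0, -0.004], [-0.001, -0.004, 1.0], [-1.0, -0.002, -0.001]]
ft_force: [0.2, 0.4, 0.3]
opening: 61.3
```

arm_command --moves '[{"hand": 5,"x": 0,"y": 0,"z": 0,"wx": 0,"wy": 0,"wz": 0},{"hand": 5,"x": 0,"y": 0,"z": 0,"wx": 0,"wy": 0,"wz": 0}]' --force 40

```text
time_s: 18.18
eef_pos: [562.9, -105.3, 47.5]
tcp_rot: [[0.001, -1.0, -0.004], [-0.0, -0.004, 1.0], [-1.0, -0.001, -0.0]]
ft_force: [0.1, 0.1, 1.5]
opening: 52.8
```

```bash
python3 - <<'E'
from h import *
st();save('wrist','w14')
E
```

```text
18.18 [ 562.9 -105.3   47.5] rack [ -37.9 -277.1] yaw 0.004 open 52.8 [0.1 0.1 1.5]
```

View pics/w14.png

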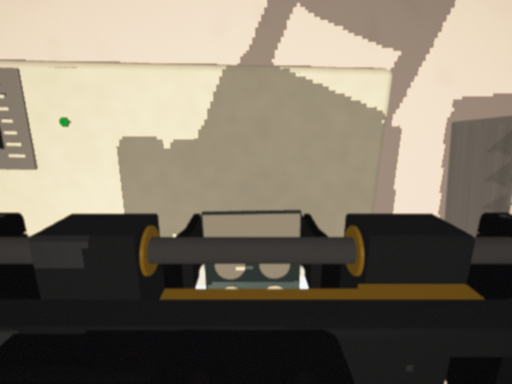

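arm_command --moves '[{"hand": 5,"x": -0.5,"y": 0,"z": 0,"wx": 0,"wy": 0,"wz": 0},{"hand": 5,"x": -1,"y": 0,"z": 0,"wx": 0,"wy": 0,"wz": 0},{"hand": 5,"x": -2,"y": 0,"z": 0,"wx": 0,"wy": 0,"wz": 0},{"hand": 5,"x": -2,"y": 0,"z": 0,"wx": 0,"wy": 0,"wz": 0},{"hand": 5,"x": -2,"y": 0,"z": 0,"wx": -0.103,"wy": 0,"wz": 0}]'

```text
time_s: 18.65
eef_pos: [562.4, -105.0, 123.3]
tcp_rot: [[-0.001, -0.994, -0.108], [0.0, -0.108, 0.994], [-1.0, 0.001, 0.0]]
ft_force: [0.2, -0.7, -0.1]
opening: 52.9
```

arm_command --moves '[{"hand": 5,"x": 0,"y": 0.4,"z": 1.8,"wx": 0,"wy": 0,"wz": 0},{"hand": 5,"x": 0,"y": 0.8,"z": 3,"wx": 0,"wy": 0,"wz": 0},{"hand": 5,"x": 0,"y": 0.8,"z": 3.4,"wx": 0,"wy": 0,"wz": 0},{"hand": 5,"x": 0,"y": 0.8,"z": 3.4,"wx": 0,"wy": 0,"wz": 0},{"hand": 5,"x": 0,"y": 0.8,"z": 3.4,"wx": 0,"wy": 0,"wz": 0}]'

```text
time_s: 19.07
eef_pos: [510.2, 41.2, 122.9]
tcp_rot: [[0.001, -0.994, -0.106], [-0.0, -0.106, 0.994], [-1.0, -0.001, -0.0]]
ft_force: [0.4, -0.2, -0.8]
opening: 52.8
```

arm_command --moves '[{"hand": 5,"x": 0,"y": 0.8,"z": 3.4,"wx": 0,"wy": 0,"wz": 0},{"hand": 5,"x": 0,"y": 0.8,"z": 3.4,"wx": 0,"wy": 0,"wz": 0},{"hand": 5,"x": 0,"y": 0.8,"z": 3.4,"wx": 0,"wy": 0,"wz": 0},{"hand": 5,"x": 0,"y": 0.8,"z": 3,"wx": 0,"wy": 0,"wz": 0},{"hand": 5,"x": 0,"y": 0.6,"z": 1.8,"wx": 0,"wy": 0,"wz": 0}]'

```text
time_s: 19.48
eef_pos: [455.5, 187.8, 122.8]
tcp_rot: [[-0.0, -0.994, -0.109], [0.001, -0.109, 0.994], [-1.0, 0.0, 0.001]]
ft_force: [0.9, -1.5, -0.5]
opening: 52.7
```

arm_command --moves '[{"hand": 5,"x": 0,"y": 0,"z": 1,"wx": 0,"wy": 0,"wz": 0},{"hand": 5,"x": 0,"y": 0,"z": 0,"wx": 0,"wy": 0,"wz": 0},{"hand": 5,"x": 0,"y": 0,"z": 0,"wx": 0,"wy": 0,"wz": 0}]'

```text
time_s: 19.73
eef_pos: [456.8, 195.1, 122.5]
tcp_rot: [[0.002, -0.994, -0.108], [-0.0, -0.108, 0.994], [-1.0, -0.002, -0.0]]
ft_force: [-0.3, -0.7, -1.0]
opening: 52.5
```

```bash
python3 - <<'E'
from h import *
st();save('wrist','w15');save('scene','s15')
a=cv2.imread('pics/s15.png')[150:270,150:310]; cv2.imwrite('pics/s15z.png',cv2.resize(a,None,fx=5,fy=5,interpolation=cv2.INTER_CUBIC))
E
```

```text
19.73 [456.8 195.1 122.5] rack [-111.3   32.9] yaw 0.1084 open 52.5 [-0.3 -0.7 -1. ]
```

View pics/s15z.png

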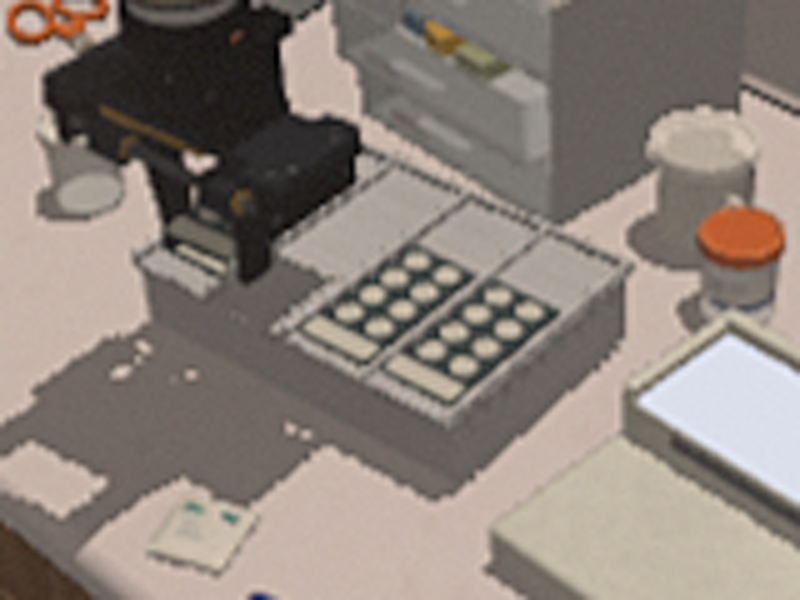

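arm_command --moves '[{"hand": 5,"x": 2.5,"y": 0,"z": 0,"wx": 0,"wy": 0,"wz": 0},{"hand": 5,"x": 2.3,"y": 0.1,"z": 0.05,"wx": 0,"wy": 0,"wz": 0},{"hand": 5,"x": 1.4,"y": 0,"z": 0,"wx": 0,"wy": 0,"wz": 0},{"hand": 5,"x": 0.7,"y": 0,"z": 0,"wx": 0,"wy": 0,"wz": 0},{"hand": 5,"x": 0.4,"y": 0,"z": 0,"wx": 0,"wy": 0,"wz": 0}]'

```text
time_s: 20.25
eef_pos: [455.1, 194.4, 48.0]
tcp_rot: [[-0.002, -0.994, -0.105], [-0.0, -0.105, 0.994], [-1.0, 0.002, -0.0]]
ft_force: [0.2, 0.2, -0.2]
opening: 52.8
```

arm_command --moves '[{"hand": 5,"x": 0.1,"y": 0,"z": 0,"wx": 0,"wy": 0,"wz": 0},{"hand": 5,"x": 0.1,"y": 0,"z": 0,"wx": 0,"wy": 0,"wz": 0},{"hand": 5,"x": 0,"y": 0,"z": 0,"wx": 0,"wy": 0,"wz": 0},{"hand": 5,"x": 0,"y": 0,"z": 0,"wx": 0,"wy": 0,"wz": 0}]'

```text
time_s: 20.58
eef_pos: [455.5, 195.6, 47.8]
tcp_rot: [[0.002, -0.994, -0.107], [0.0, -0.107, 0.994], [-1.0, -0.002, 0.0]]
ft_force: [-0.0, -0.1, -0.2]
opening: 53.1
```

arm_command --moves '[{"hand": 5,"x": 0.15,"y": -0.2,"z": 0,"wx": 0,"wy": 0,"wz": 0},{"hand": 5,"x": 0.1,"y": -0.2,"z": 0,"wx": 0,"wy": 0,"wz": 0},{"hand": 5,"x": 0,"y": 0,"z": 0,"wx": 0,"wy": 0,"wz": 0},{"hand": 5,"x": 0,"y": 0,"z": 0,"wx": 0,"wy": 0,"wz": 0}]'

```text
time_s: 20.92
eef_pos: [459.3, 196.1, 45.3]
tcp_rot: [[0.001, -0.994, -0.107], [0.0, -0.107, 0.994], [-1.0, -0.001, 0.0]]
ft_force: [-1.3, -0.7, 5.1]
opening: 52.9
```

```bash
python3 - <<'E'
from h import *
st()
E
```

```text
20.92 [459.3 196.1  45.3] rack [-108.7   33.6] yaw 0.1075 open 52.9 [-1.3 -0.7  5.1]
```

Contact is at the expected height. I'll release, lift, back off, close and push home as before.

arm_command --moves '[{"hand": 8.7,"x": 0,"y": 0,"z": 0,"wx": 0,"wy": 0,"wz": 0},{"hand": 8.7,"x": 0,"y": 0,"z": 0,"wx": 0,"wy": 0,"wz": 0},{"hand": 8.7,"x": 0,"y": 0,"z": 0,"wx": 0,"wy": 0,"wz": 0},{"hand": 8.7,"x": 0,"y": 0,"z": 0,"wx": 0,"wy": 0,"wz": 0},{"hand": 8.7,"x": -1,"y": 0,"z": 0,"wx": 0,"wy": 0,"wz": 0}]'

```text
time_s: 21.33
eef_pos: [457.8, 195.7, 53.5]
tcp_rot: [[-0.003, -0.994, -0.107], [-0.001, -0.107, 0.994], [-1.0, 0.003, -0.0]]
ft_force: [-0.5, -0.1, 0.1]
opening: 78.3
```

arm_command --moves '[{"hand": 8.7,"x": -2,"y": 0,"z": 0,"wx": 0,"wy": 0,"wz": 0},{"hand": 8.7,"x": -2,"y": 0,"z": 0,"wx": 0,"wy": 0,"wz": 0},{"hand": 0,"x": 0,"y": 2,"z": 0,"wx": 0,"wy": 0,"wz": 0},{"hand": 0,"x": 0,"y": 1.8,"z": 0,"wx": 0,"wy": 0,"wz": 0},{"hand": 0,"x": 0,"y": 0,"z": 0,"wx": 0,"wy": 0,"wz": 0}]'

```text
time_s: 21.75
eef_pos: [416.3, 191.4, 95.1]
tcp_rot: [[-0.006, -0.994, -0.108], [-0.001, -0.108, 0.994], [-1.0, 0.006, -0.0]]
ft_force: [-0.8, -0.1, -0.2]
opening: 74.2
```

arm_command --moves '[{"hand": 0,"x": 0,"y": 0,"z": 0,"wx": 0,"wy": 0,"wz": 0},{"hand": 0,"x": 0,"y": 0,"z": 0,"wx": 0,"wy": 0,"wz": 0},{"hand": 0,"x": 0,"y": 0,"z": 0,"wx": 0,"wy": 0,"wz": 0},{"hand": 0,"x": 0.5,"y": 0,"z": 0,"wx": 0,"wy": 0,"wz": 0},{"hand": 0,"x": 1,"y": 0,"z": 0,"wx": 0,"wy": 0,"wz": 0}]'

```text
time_s: 22.17
eef_pos: [422.9, 192.2, 79.8]
tcp_rot: [[0.003, -0.994, -0.107], [0.001, -0.107, 0.994], [-1.0, -0.003, 0.0]]
ft_force: [-0.1, -0.2, 0.8]
opening: 41.5
```

arm_command --moves '[{"hand": 0,"x": 1,"y": 0,"z": 0,"wx": 0,"wy": 0,"wz": 0},{"hand": 0,"x": 0.5,"y": 0,"z": 0,"wx": 0,"wy": 0,"wz": 0},{"hand": 0,"x": 0,"y": 0,"z": 0,"wx": 0,"wy": 0,"wz": 0},{"hand": 0,"x": 0,"y": 0,"z": 0,"wx": 0,"wy": 0,"wz": 0}]'

```text
time_s: 22.5
eef_pos: [421.2, 191.9, 64.1]
tcp_rot: [[-0.001, -0.994, -0.107], [-0.0, -0.107, 0.994], [-1.0, 0.001, -0.0]]
ft_force: [0.4, -0.5, -0.4]
opening: 14.9
```

```bash
python3 - <<'E'
from h import *
st();save('scene','s16')
a=cv2.imread('pics/s16.png')[150:270,150:310]; cv2.imwrite('pics/s16z.png',cv2.resize(a,None,fx=5,fy=5,interpolation=cv2.INTER_CUBIC))
E
```

```text
22.5 [421.2 191.9  64.1] rack [-147.1   33.5] yaw 0.1071 open 14.9 [ 0.4 -0.5 -0.4]
```

View pics/s16z.png

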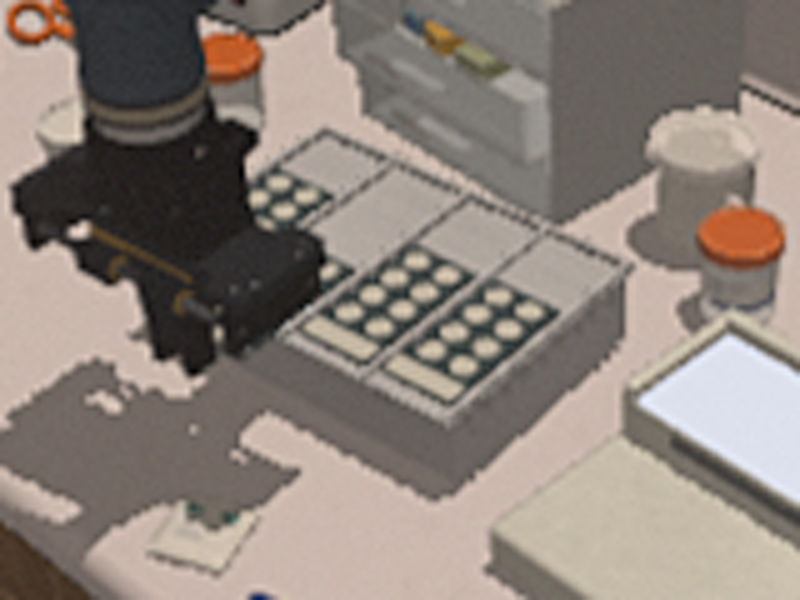

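arm_command --moves '[{"hand": 0,"x": 0,"y": -0.5,"z": -0.05,"wx": 0,"wy": 0,"wz": 0},{"hand": 0,"x": 0,"y": -0.5,"z": 0,"wx": 0,"wy": 0,"wz": 0},{"hand": 0,"x": 0,"y": -0.5,"z": 0,"wx": 0,"wy": 0,"wz": 0},{"hand": 0,"x": 0,"y": -0.6,"z": 0,"wx": 0,"wy": 0,"wz": 0},{"hand": 0,"x": 0,"y": -0.6,"z": 0,"wx": 0,"wy": 0,"wz": 0}]'

```text
time_s: 22.97
eef_pos: [449.0, 194.4, 64.8]
tcp_rot: [[0.001, -0.994, -0.107], [0.0, -0.107, 0.994], [-1.0, -0.001, 0.0]]
ft_force: [-0.5, 0.5, -0.3]
opening: 0.1
```

arm_command --moves '[{"hand": 0,"x": 0,"y": -0.6,"z": 0,"wx": 0,"wy": 0,"wz": 0},{"hand": 0,"x": 0,"y": -0.6,"z": 0,"wx": 0,"wy": 0,"wz": 0},{"hand": 0,"x": 0,"y": -0.6,"z": 0,"wx": 0,"wy": 0,"wz": 0},{"hand": 0,"x": 0,"y": -0.6,"z": 0,"wx": 0,"wy": 0,"wz": 0},{"hand": 0,"x": 0,"y": -0.5,"z": 0,"wx": 0,"wy": 0,"wz": 0}]'

```text
time_s: 23.38
eef_pos: [477.7, 197.5, 64.6]
tcp_rot: [[0.0, -0.994, -0.107], [0.0, -0.107, 0.994], [-1.0, -0.0, 0.0]]
ft_force: [-0.1, 0.4, 1.2]
opening: 0.2
```

arm_command --moves '[{"hand": 0,"x": 0,"y": -0.4,"z": 0,"wx": 0,"wy": 0,"wz": 0},{"hand": 0,"x": 0,"y": 0,"z": 0,"wx": 0,"wy": 0,"wz": 0},{"hand": 0,"x": -1.5,"y": 0,"z": 0,"wx": 0,"wy": 0,"wz": 0},{"hand": 0,"x": -2,"y": 0,"z": 0,"wx": 0,"wy": 0,"wz": 0},{"hand": 0,"x": -2,"y": 0,"z": 0,"wx": 0,"wy": 0,"wz": 0}]'

```text
time_s: 23.8
eef_pos: [479.8, 197.7, 119.5]
tcp_rot: [[-0.003, -0.994, -0.107], [-0.0, -0.107, 0.994], [-1.0, 0.003, -0.0]]
ft_force: [0.0, 0.1, 0.1]
opening: 0.3
```

arm_command --moves '[{"hand": 0,"x": 0,"y": 0,"z": -4,"wx": 0,"wy": 0,"wz": 0},{"hand": 0,"x": 0,"y": 0,"z": -4,"wx": 0,"wy": 0,"wz": 0},{"hand": 0,"x": 0,"y": 0,"z": -4,"wx": 0,"wy": 0,"wz": 0},{"hand": 0,"x": 0,"y": 0,"z": -4,"wx": 0,"wy": 0,"wz": 0},{"hand": 0,"x": 0,"y": 0,"z": -4,"wx": 0,"wy": 0,"wz": 0}]'

```text
time_s: 24.22
eef_pos: [501.8, -2.5, 119.7]
tcp_rot: [[-0.0, -0.994, -0.108], [0.0, -0.108, 0.994], [-1.0, 0.0, 0.0]]
ft_force: [1.7, 0.4, -0.7]
opening: 0.4
```

```bash
python3 - <<'E'
from h import *
st();save('scene','s17');d=save('top','t17')
a=cv2.imread('pics/s17.png')[150:270,150:310]; cv2.imwrite('pics/s17z.png',cv2.resize(a,None,fx=5,fy=5,interpolation=cv2.INTER_CUBIC))
cv2.imwrite('pics/t17z.png',cv2.resize(d['img'][165:240,176:276,::-1],None,fx=8,fy=8,interpolation=cv2.INTER_CUBIC))
E
```

```text
24.22 [501.8  -2.5 119.7] rack [ -87.7 -168.4] yaw 0.1079 open 0.4 [ 1.7  0.4 -0.7]
```

View pics/t17z.png

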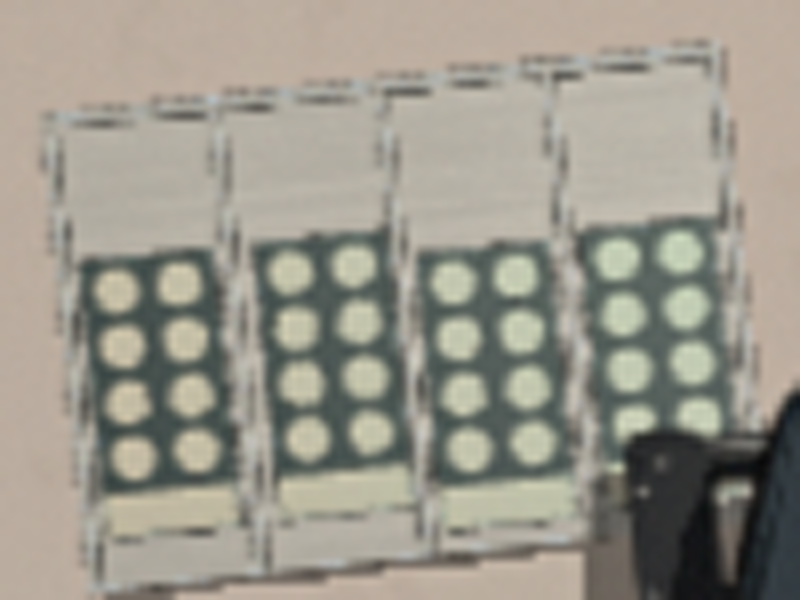

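View pics/s17z.png

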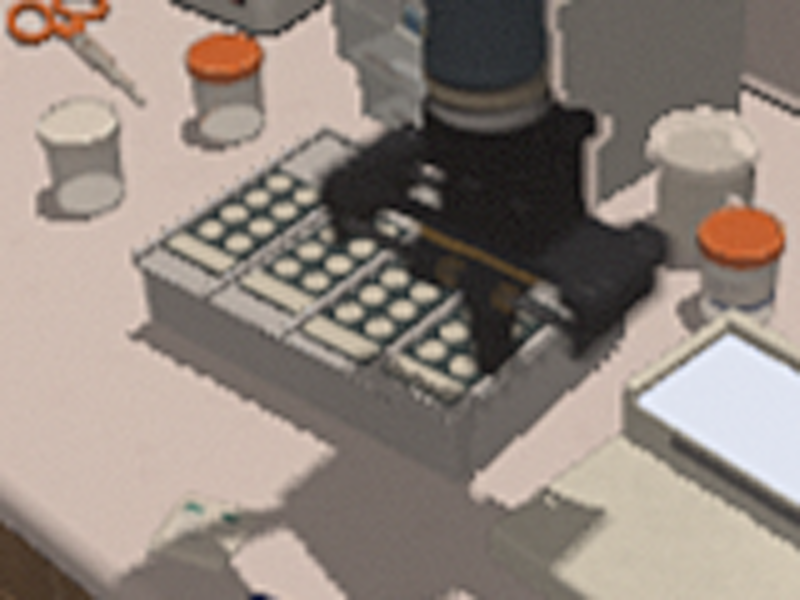

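Both old plates are home in lanes 1 and 2, behind the front edge. Next I'll push the lane 4 plate forward from behind with closed fingers.

arm_command --moves '[{"hand": 0,"x": 0,"y": -3.3,"z": 1.7,"wx": 0,"wy": 0,"wz": 0},{"hand": 0,"x": 0,"y": -3.3,"z": 1.8,"wx": 0,"wy": 0,"wz": 0},{"hand": 0,"x": 0,"y": -3.3,"z": 1.8,"wx": 0,"wy": 0,"wz": 0},{"hand": 0,"x": 0,"y": -3.4,"z": 1.8,"wx": 0,"wy": 0,"wz": 0},{"hand": 0,"x": 0,"y": 0,"z": 0,"wx": 0,"wy": 0,"wz": 0}]'

```text
time_s: 24.73
eef_pos: [633.4, 88.1, 120.2]
tcp_rot: [[0.01, -0.994, -0.11], [0.002, -0.11, 0.994], [-1.0, -0.01, 0.001]]
ft_force: [2.1, -0.2, -0.3]
opening: 0.5
```

arm_command --moves '[{"hand": 0,"x": 0,"y": 0,"z": 0,"wx": 0,"wy": 0,"wz": 0},{"hand": 0,"x": 1,"y": 0,"z": 0,"wx": 0,"wy": 0,"wz": 0},{"hand": 0,"x": 1,"y": 0,"z": 0,"wx": 0,"wy": 0,"wz": 0},{"hand": 0,"x": 0,"y": 0,"z": 0,"wx": 0,"wy": 0,"wz": 0},{"hand": 0,"x": 0,"y": 0,"z": 0,"wx": 0,"wy": 0,"wz": 0}]'

```text
time_s: 25.15
eef_pos: [624.7, 83.3, 98.1]
tcp_rot: [[-0.004, -0.994, -0.106], [0.0, -0.106, 0.994], [-1.0, 0.004, 0.001]]
ft_force: [0.2, -0.6, 0.1]
opening: 0.3
```

```bash
python3 - <<'E'
from h import *
st();save('scene','s18');save('wrist','w18')
a=cv2.imread('pics/s18.png')[130:270,150:310]; cv2.imwrite('pics/s18z.png',cv2.resize(a,None,fx=4.2,fy=4.2,interpolation=cv2.INTER_CUBIC))
E
```

```text
25.15 [624.7  83.3  98.1] rack [ 43.7 -96.3] yaw 0.1062 open 0.3 [ 0.2 -0.6  0.1]
```

View pics/s18z.png

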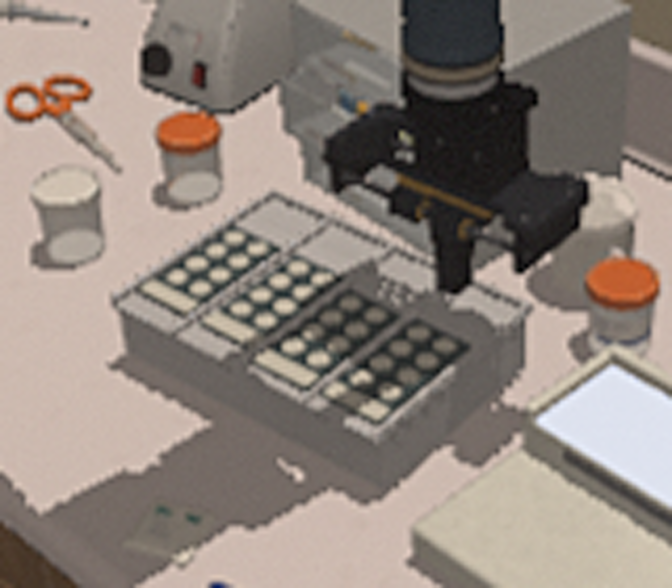

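View pics/w18.png

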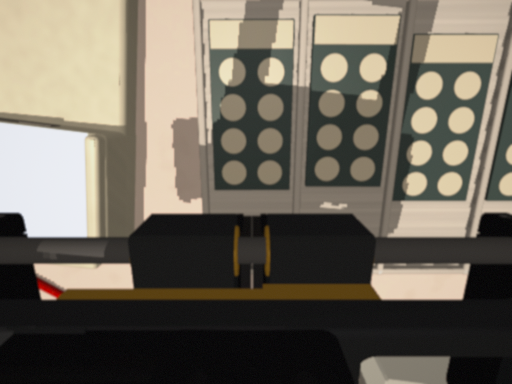

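arm_command --moves '[{"hand": 0,"x": 1.5,"y": 0,"z": -0.1,"wx": 0,"wy": 0,"wz": 0},{"hand": 0,"x": 1.3,"y": 0,"z": 0,"wx": 0,"wy": 0,"wz": 0},{"hand": 0,"x": 0.5,"y": 0,"z": 0,"wx": 0,"wy": 0,"wz": 0},{"hand": 0,"x": 0,"y": 0,"z": 0,"wx": 0,"wy": 0,"wz": 0},{"hand": 0,"x": 0,"y": 0,"z": 0,"wx": 0,"wy": 0,"wz": 0}]'

```text
time_s: 25.67
eef_pos: [626.6, 82.8, 66.1]
tcp_rot: [[-0.001, -0.994, -0.107], [0.0, -0.107, 0.994], [-1.0, 0.001, 0.0]]
ft_force: [0.2, -0.1, -0.2]
opening: 0.5
```

```bash
python3 - <<'E'
from h import *
st()
E
```

```text
25.67 [626.6  82.8  66.1] rack [ 45.5 -97. ] yaw 0.1071 open 0.5 [ 0.2 -0.1 -0.2]
```

arm_command --moves '[{"hand": 0,"x": 0.23,"y": 0,"z": 0,"wx": 0,"wy": 0,"wz": 0},{"hand": 0,"x": 0,"y": 0.5,"z": 0,"wx": 0,"wy": 0,"wz": 0},{"hand": 0,"x": 0,"y": 0.5,"z": 0,"wx": 0,"wy": 0,"wz": 0},{"hand": 0,"x": 0,"y": 0.5,"z": 0,"wx": 0,"wy": 0,"wz": 0},{"hand": 0,"x": 0,"y": 0.5,"z": 0,"wx": 0,"wy": 0,"wz": 0}]'

```text
time_s: 26.08
eef_pos: [606.5, 80.7, 64.6]
tcp_rot: [[0.0, -0.994, -0.107], [-0.0, -0.107, 0.994], [-1.0, -0.0, -0.0]]
ft_force: [0.6, 0.5, -0.2]
opening: 0.4
```

arm_command --moves '[{"hand": 0,"x": 0,"y": 0.5,"z": 0,"wx": 0,"wy": 0,"wz": 0},{"hand": 0,"x": 0,"y": 0.5,"z": 0,"wx": 0,"wy": 0,"wz": 0},{"hand": 0,"x": 0,"y": 0.5,"z": 0,"wx": 0,"wy": 0,"wz": 0},{"hand": 0,"x": 0,"y": 0.5,"z": 0,"wx": 0,"wy": 0,"wz": 0},{"hand": 0,"x": 0,"y": 0.3,"z": 0,"wx": 0,"wy": 0,"wz": 0}]'

```text
time_s: 26.5
eef_pos: [583.2, 78.2, 64.2]
tcp_rot: [[-0.001, -0.994, -0.107], [0.0, -0.107, 0.994], [-1.0, 0.001, 0.0]]
ft_force: [0.4, 0.1, 0.3]
opening: 1.1
```

arm_command --moves '[{"hand": 0,"x": 0,"y": 0.5,"z": 0,"wx": 0,"wy": 0,"wz": 0},{"hand": 0,"x": 0,"y": 0.3,"z": 0,"wx": 0,"wy": 0,"wz": 0},{"hand": 0,"x": 0,"y": 0.2,"z": 0,"wx": 0,"wy": 0,"wz": 0},{"hand": 0,"x": 0,"y": 0,"z": 0,"wx": 0,"wy": 0,"wz": 0}]'

```text
time_s: 26.83
eef_pos: [573.6, 77.1, 64.2]
tcp_rot: [[-0.001, -0.994, -0.107], [0.0, -0.107, 0.994], [-1.0, 0.001, 0.0]]
ft_force: [-0.2, 0.4, 0.3]
opening: 0.4
```

```bash
python3 - <<'E'
from h import *
st();save('scene','s19');save('wrist','w19')
a=cv2.imread('pics/s19.png')[130:270,150:310]; cv2.imwrite('pics/s19z.png',cv2.resize(a,None,fx=4.2,fy=4.2,interpolation=cv2.INTER_CUBIC))
E
```

```text
26.83 [573.6  77.1  64.2] rack [ -7.8 -96.9] yaw 0.1072 open 0.4 [-0.2  0.4  0.3]
```

View pics/s19z.png

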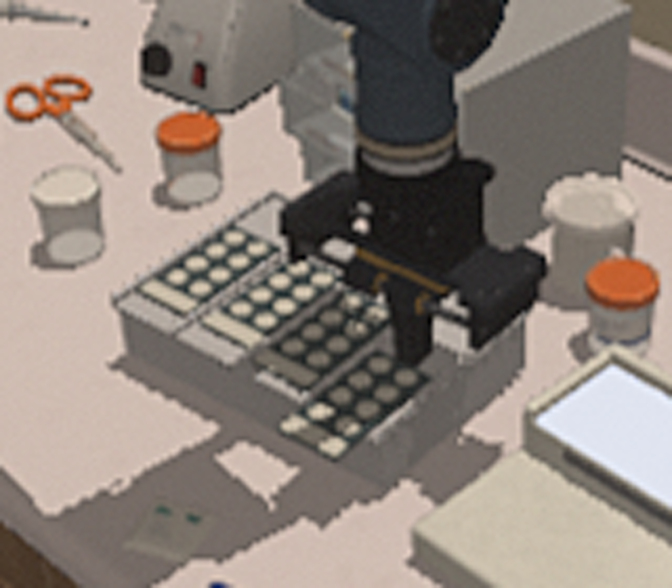

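View pics/w19.png

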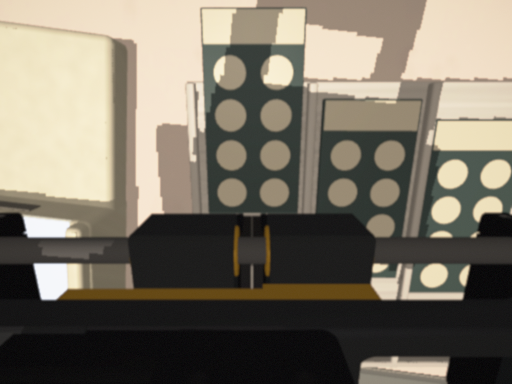

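The plate now overhangs the front edge by about 33 mm (wrist rows 9 to 83). I'll lift, move to the front and grip it by its sides.

arm_command --moves '[{"hand": 0,"x": -2,"y": 0,"z": 0,"wx": 0,"wy": 0,"wz": 0},{"hand": 8.7,"x": -3,"y": 0,"z": 0,"wx": 0,"wy": 0,"wz": 0},{"hand": 8.7,"x": 0,"y": 3.3,"z": 0,"wx": 0,"wy": 0,"wz": 0},{"hand": 8.7,"x": 0,"y": 3.3,"z": 0,"wx": 0,"wy": 0,"wz": 0},{"hand": 8.7,"x": 0,"y": 3.4,"z": 0,"wx": 0,"wy": 0,"wz": 0}]'

```text
time_s: 27.35
eef_pos: [474.9, 66.3, 114.9]
tcp_rot: [[0.003, -0.994, -0.107], [-0.0, -0.107, 0.994], [-1.0, -0.003, -0.001]]
ft_force: [0.2, -0.5, -0.8]
opening: 19.7
```

arm_command --moves '[{"hand": 8.7,"x": 0,"y": 0,"z": 0,"wx": 0,"wy": 0,"wz": 0},{"hand": 8.7,"x": 0,"y": 0,"z": 0,"wx": 0,"wy": 0,"wz": 0},{"hand": 8.7,"x": 0,"y": 0,"z": 0,"wx": 0,"wy": 0,"wz": 0},{"hand": 8.7,"x": 0,"y": 0,"z": 0,"wx": 0,"wy": 0,"wz": 0},{"hand": 8.7,"x": 0,"y": 0,"z": 0,"wx": 0,"wy": 0,"wz": 0}]'

```text
time_s: 27.77
eef_pos: [476.8, 66.3, 114.4]
tcp_rot: [[0.002, -0.994, -0.107], [-0.0, -0.107, 0.994], [-1.0, -0.002, -0.0]]
ft_force: [0.4, 0.4, 0.5]
opening: 52.7
```

```bash
python3 - <<'E'
from h import *
st();d=save('wrist','w20')
cv2.imwrite('pics/w20z.png',cv2.resize(d['img'][130:230,150:350,::-1],None,fx=4,fy=4))
E
```

```text
27.77 [476.8  66.3 114.4] rack [-105.2  -97.3] yaw 0.1073 open 52.7 [0.4 0.4 0.5]
```

View pics/w20.png

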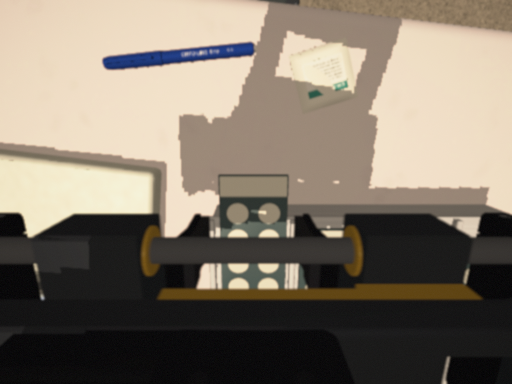

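View pics/w20z.png

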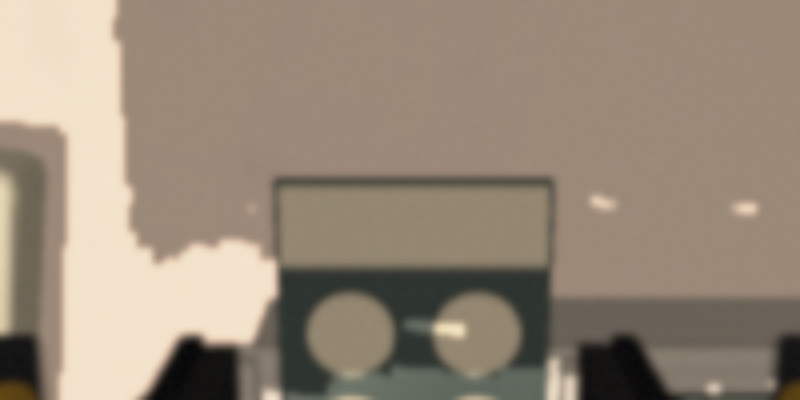

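```bash
python3 - <<'E'
from h import *
d=vision.get_image('wrist')
for (u,v,z) in [(218.5,175,66),(288.5,175,66),(310,204,68),(310,216,62),(310,216,68)]:
    p=onz(d,u,v,z); print(u,v,p.round(1),rk(p).round(1))
E
```

```text
218.5 175 [455.4  38.9  66. ] [-129.4 -122.3]
288.5 175 [449.8  91.9  66. ] [-129.3  -68.9]
310 204 [470.4 111.4  68. ] [-106.8  -51.8]
310 216 [482.2 114.6  62. ] [-94.7 -49.9]
310 216 [480.1 113.   68. ] [-96.9 -51.3]
```

arm_command --moves '[{"hand": 8.7,"x": 0,"y": 0.4,"z": 0,"wx": 0,"wy": 0,"wz": 0},{"hand": 8.7,"x": 0,"y": 0,"z": 0,"wx": 0,"wy": 0,"wz": 0},{"hand": 8.7,"x": 0,"y": 0,"z": 0,"wx": 0,"wy": 0,"wz": 0},{"hand": 8.7,"x": 0,"y": 0,"z": 0,"wx": 0,"wy": 0,"wz": 0},{"hand": 8.7,"x": 1,"y": 0,"z": 0,"wx": 0,"wy": 0,"wz": 0}]'

```text
time_s: 28.28
eef_pos: [472.2, 65.9, 105.4]
tcp_rot: [[0.004, -0.994, -0.107], [-0.0, -0.107, 0.994], [-1.0, -0.004, -0.001]]
ft_force: [-0.0, -0.3, 0.3]
opening: 85.8
```

arm_command --moves '[{"hand": 8.7,"x": 2,"y": 0,"z": 0,"wx": 0,"wy": 0,"wz": 0},{"hand": 8.7,"x": 2,"y": 0,"z": 0,"wx": 0,"wy": 0,"wz": 0},{"hand": 8.7,"x": 1.2,"y": 0,"z": 0,"wx": 0,"wy": 0,"wz": 0},{"hand": 8.7,"x": 0.4,"y": 0,"z": 0,"wx": 0,"wy": 0,"wz": 0},{"hand": 8.7,"x": 0.2,"y": 0,"z": 0,"wx": 0,"wy": 0,"wz": 0}]'

```text
time_s: 28.7
eef_pos: [470.5, 66.0, 45.6]
tcp_rot: [[-0.001, -0.994, -0.107], [0.0, -0.107, 0.994], [-1.0, 0.001, 0.0]]
ft_force: [0.5, -0.2, -0.1]
opening: 87.0
```

arm_command --moves '[{"hand": 8.7,"x": 0,"y": 0,"z": 0,"wx": 0,"wy": 0,"wz": 0},{"hand": 8.7,"x": 0,"y": 0,"z": 0,"wx": 0,"wy": 0,"wz": 0}]'

```text
time_s: 28.87
eef_pos: [471.4, 66.0, 46.8]
tcp_rot: [[0.001, -0.994, -0.107], [-0.0, -0.107, 0.994], [-1.0, -0.001, -0.0]]
ft_force: [0.5, -0.4, -0.0]
opening: 87.1
```

```bash
python3 - <<'E'
from h import *
st();d=save('wrist','w21')
E
```

```text
28.87 [471.4  66.   46.8] rack [-110.6  -97.1] yaw 0.1073 open 87.1 [ 0.5 -0.4 -0. ]
```

View pics/w21.png

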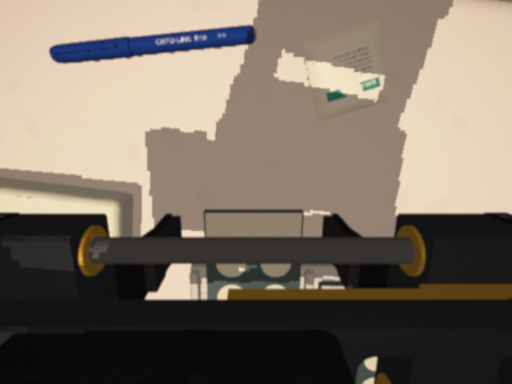

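arm_command --moves '[{"hand": 5,"x": 0.1,"y": 0,"z": 0,"wx": 0,"wy": 0,"wz": 0},{"hand": 5,"x": 0,"y": 0,"z": 0,"wx": 0,"wy": 0,"wz": 0},{"hand": 5,"x": 0,"y": 0,"z": 0,"wx": 0,"wy": 0,"wz": 0},{"hand": 5,"x": 0,"y": 0,"z": 0,"wx": 0,"wy": 0,"wz": 0},{"hand": 5,"x": 0,"y": 0,"z": 0,"wx": 0,"wy": 0,"wz": 0}]' --force 30

```text
time_s: 29.33
eef_pos: [470.9, 66.0, 45.4]
tcp_rot: [[0.0, -0.994, -0.107], [-0.0, -0.107, 0.994], [-1.0, -0.0, -0.0]]
ft_force: [-0.4, 0.2, -0.7]
opening: 61.2
```

arm_command --moves '[{"hand": 5,"x": 0,"y": 0,"z": 0,"wx": 0,"wy": 0,"wz": 0},{"hand": 5,"x": 0,"y": 0,"z": 0,"wx": 0,"wy": 0,"wz": 0}]' --force 40

```text
time_s: 29.5
eef_pos: [470.9, 66.0, 45.3]
tcp_rot: [[0.0, -0.994, -0.107], [0.0, -0.107, 0.994], [-1.0, -0.0, 0.0]]
ft_force: [-0.8, -0.2, 1.0]
opening: 53.0
```

arm_command --moves '[{"hand": 5,"x": -0.3,"y": 0,"z": 0,"wx": 0,"wy": 0,"wz": 0},{"hand": 5,"x": -0.7,"y": 0,"z": 0,"wx": 0,"wy": 0,"wz": 0},{"hand": 5,"x": -2,"y": 0,"z": 0,"wx": 0,"wy": 0,"wz": 0},{"hand": 5,"x": -2.5,"y": 0,"z": 0,"wx": 0,"wy": 0,"wz": 0},{"hand": 5,"x": -2.5,"y": 0,"z": 0,"wx": 0,"wy": 0,"wz": 0}]'

```text
time_s: 29.92
eef_pos: [470.1, 66.0, 126.1]
tcp_rot: [[-0.002, -0.994, -0.107], [0.0, -0.107, 0.994], [-1.0, 0.002, 0.0]]
ft_force: [1.7, 0.7, -0.9]
opening: 52.6
```

```bash
python3 - <<'E'
from h import *
st();d=save('wrist','w22')
save('scene','s22')
a=cv2.imread('pics/s22.png')[130:270,150:310]; cv2.imwrite('pics/s22z.png',cv2.resize(a,None,fx=4.2,fy=4.2,interpolation=cv2.INTER_CUBIC))
E
```

```text
29.92 [470.1  66.  126.1] rack [-111.9  -96.9] yaw 0.1072 open 52.6 [ 1.7  0.7 -0.9]
```

View pics/s22z.png

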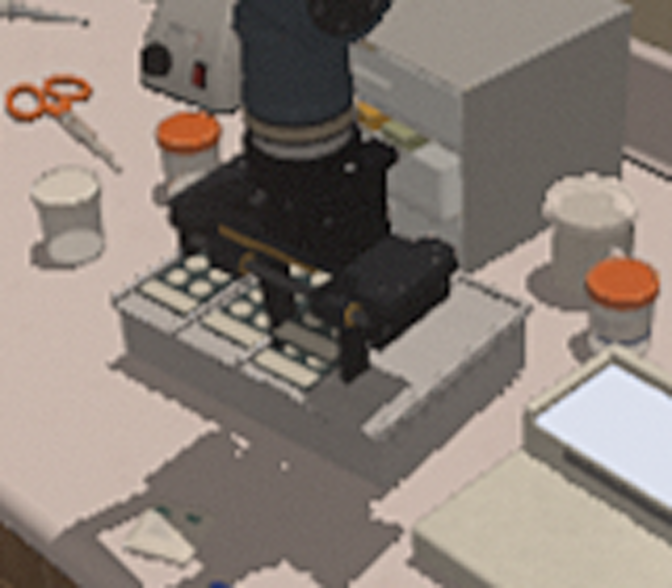

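View pics/w22.png

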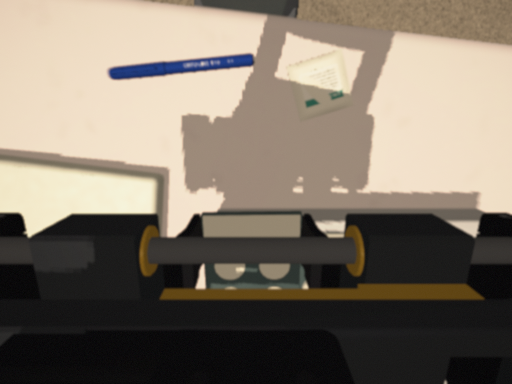

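arm_command --moves '[{"hand": 5,"x": 0,"y": 0,"z": 0,"wx": 0.061,"wy": 0,"wz": 0},{"hand": 5,"x": 0,"y": 0,"z": 0,"wx": 0.061,"wy": 0,"wz": 0},{"hand": 5,"x": 0,"y": -0.5,"z": -1.8,"wx": 0,"wy": 0,"wz": 0},{"hand": 5,"x": 0,"y": -1,"z": -3,"wx": 0,"wy": 0,"wz": 0},{"hand": 5,"x": 0,"y": -1,"z": -3.3,"wx": 0,"wy": 0,"wz": 0}]'

```text
time_s: 30.43
eef_pos: [493.7, -15.0, 124.8]
tcp_rot: [[-0.002, -1.0, 0.012], [0.001, 0.012, 1.0], [-1.0, 0.002, 0.001]]
ft_force: [1.3, -0.1, -1.2]
opening: 52.8
```

arm_command --moves '[{"hand": 5,"x": 0,"y": -1,"z": -3.3,"wx": 0,"wy": 0,"wz": 0},{"hand": 5,"x": 0,"y": -1,"z": -3.3,"wx": 0,"wy": 0,"wz": 0},{"hand": 5,"x": 0,"y": -1,"z": -3.3,"wx": 0,"wy": 0,"wz": 0},{"hand": 5,"x": 0,"y": -1,"z": -3.3,"wx": 0,"wy": 0,"wz": 0},{"hand": 5,"x": 0,"y": -1,"z": -3.3,"wx": 0,"wy": 0,"wz": 0}]'

```text
time_s: 30.85
eef_pos: [541.7, -182.5, 124.5]
tcp_rot: [[-0.002, -1.0, 0.015], [0.001, 0.015, 1.0], [-1.0, 0.002, 0.001]]
ft_force: [0.6, 0.6, -1.1]
opening: 53.0
```

arm_command --moves '[{"hand": 5,"x": 0,"y": -1.1,"z": -2.8,"wx": 0,"wy": 0,"wz": 0},{"hand": 5,"x": 0,"y": -1,"z": -2,"wx": 0,"wy": 0,"wz": 0},{"hand": 5,"x": 0,"y": 0,"z": -0.6,"wx": 0,"wy": 0,"wz": 0},{"hand": 5,"x": 0,"y": 0,"z": 0,"wx": 0,"wy": 0,"wz": 0},{"hand": 5,"x": 0,"y": 0,"z": 0,"wx": 0,"wy": 0,"wz": 0}]'

```text
time_s: 31.27
eef_pos: [560.9, -234.1, 124.3]
tcp_rot: [[-0.003, -1.0, 0.015], [0.002, 0.015, 1.0], [-1.0, 0.003, 0.002]]
ft_force: [-0.7, 1.5, -0.9]
opening: 52.7
```

```bash
python3 - <<'E'
from h import *
st();d=save('wrist','w23')
for (u,v) in [(203,214),(301,214)]: print(onz(d,u,v,146).round(1))
E
```

```text
31.27 [ 560.9 -234.1  124.3] rack [ -53.6 -405. ] yaw -0.0153 open 52.7 [-0.7  1.5 -0.9]
[ 543.  -259.4  146. ]
[ 543.9 -207.7  146. ]
```

View pics/w23.png

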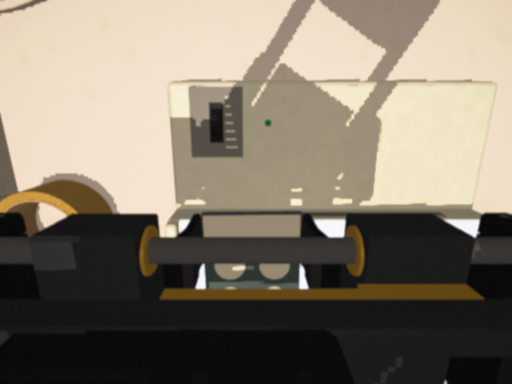

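arm_command --moves '[{"hand": 5,"x": 2,"y": 0,"z": 0,"wx": 0,"wy": 0,"wz": 0},{"hand": 5,"x": 2.5,"y": 0,"z": 0,"wx": 0,"wy": 0,"wz": 0},{"hand": 5,"x": 1.8,"y": 0,"z": 0,"wx": 0,"wy": 0,"wz": 0},{"hand": 5,"x": 0.8,"y": 0,"z": 0,"wx": 0,"wy": 0,"wz": 0},{"hand": 5,"x": 0.2,"y": 0,"z": 0,"wx": 0,"wy": 0,"wz": 0}]'

```text
time_s: 31.73
eef_pos: [560.7, -232.9, 50.5]
tcp_rot: [[-0.004, -1.0, 0.013], [0.003, 0.013, 1.0], [-1.0, 0.004, 0.003]]
ft_force: [0.0, -0.3, 1.1]
opening: 53.0
```

arm_command --moves '[{"hand": 5,"x": 0,"y": 0,"z": 0,"wx": 0,"wy": 0,"wz": 0},{"hand": 5,"x": 0,"y": 0,"z": 0,"wx": 0,"wy": 0,"wz": 0},{"hand": 5,"x": 0,"y": 0,"z": 0,"wx": 0,"wy": 0,"wz": 0}]'

```text
time_s: 31.98
eef_pos: [563.3, -235.6, 53.6]
tcp_rot: [[0.002, -1.0, 0.014], [-0.001, 0.014, 1.0], [-1.0, -0.002, -0.001]]
ft_force: [0.5, 0.9, -1.2]
opening: 53.2
```

arm_command --moves '[{"hand": 5,"x": 0.4,"y": 0.1,"z": 0,"wx": 0,"wy": 0,"wz": 0},{"hand": 5,"x": 0.1,"y": 0,"z": 0,"wx": 0,"wy": 0,"wz": 0},{"hand": 5,"x": 0,"y": 0,"z": 0,"wx": 0,"wy": 0,"wz": 0},{"hand": 5,"x": 0,"y": 0,"z": 0,"wx": 0,"wy": 0,"wz": 0}]'

```text
time_s: 32.32
eef_pos: [561.4, -235.4, 47.4]
tcp_rot: [[0.0, -1.0, 0.015], [-0.0, 0.015, 1.0], [-1.0, -0.0, -0.0]]
ft_force: [0.1, -0.2, -0.3]
opening: 52.9
```

arm_command --moves '[{"hand": 5,"x": 0.1,"y": 0,"z": 0,"wx": 0,"wy": 0,"wz": 0},{"hand": 5,"x": 0,"y": 0,"z": 0,"wx": 0,"wy": 0,"wz": 0},{"hand": 5,"x": 0,"y": 0,"z": 0,"wx": 0,"wy": 0,"wz": 0}]'

```text
time_s: 32.57
eef_pos: [561.4, -235.5, 47.0]
tcp_rot: [[0.0, -1.0, 0.015], [-0.0, 0.015, 1.0], [-1.0, -0.0, -0.0]]
ft_force: [-2.6, -0.3, 5.4]
opening: 53.2
```

arm_command --moves '[{"hand": 8.7,"x": -0.05,"y": 0,"z": 0,"wx": 0,"wy": 0,"wz": 0},{"hand": 8.7,"x": 0,"y": 0,"z": 0,"wx": 0,"wy": 0,"wz": 0},{"hand": 8.7,"x": 0,"y": 0,"z": 0,"wx": 0,"wy": 0,"wz": 0},{"hand": 8.7,"x": 0,"y": 0,"z": 0,"wx": 0,"wy": 0,"wz": 0},{"hand": 8.7,"x": -1,"y": 0,"z": 0,"wx": 0,"wy": 0,"wz": 0}]'

```text
time_s: 32.98
eef_pos: [560.1, -234.5, 55.1]
tcp_rot: [[-0.004, -1.0, 0.015], [0.002, 0.015, 1.0], [-1.0, 0.004, 0.002]]
ft_force: [0.2, -0.3, 0.5]
opening: 78.6
```

arm_command --moves '[{"hand": 0,"x": -2,"y": 0,"z": 0,"wx": 0,"wy": 0,"wz": 0},{"hand": 0,"x": -3,"y": 0,"z": 0,"wx": 0,"wy": 0,"wz": 0},{"hand": 0,"x": -2,"y": 0,"z": 2,"wx": 0,"wy": 0,"wz": 0},{"hand": 0,"x": 0,"y": 0,"z": 3.8,"wx": 0,"wy": 0,"wz": 0},{"hand": 0,"x": 0,"y": 0,"z": 3.8,"wx": 0,"wy": 0,"wz": 0}]'

```text
time_s: 33.4
eef_pos: [564.4, -140.3, 129.3]
tcp_rot: [[0.005, -1.0, 0.018], [-0.002, 0.018, 1.0], [-1.0, -0.005, -0.002]]
ft_force: [-1.2, 0.8, -0.6]
opening: 60.4
```

arm_command --moves '[{"hand": 0,"x": 0,"y": -0.7,"z": 3.8,"wx": 0,"wy": 0,"wz": 0},{"hand": 0,"x": 0,"y": -0.7,"z": 3.8,"wx": 0,"wy": 0,"wz": 0},{"hand": 0,"x": 0,"y": -0.7,"z": 3.8,"wx": 0,"wy": 0,"wz": 0},{"hand": 0,"x": 0,"y": -0.7,"z": 3.8,"wx": 0,"wy": 0,"wz": 0},{"hand": 0,"x": 0,"y": -0.7,"z": 3.8,"wx": 0,"wy": 0,"wz": 0}]'

```text
time_s: 33.82
eef_pos: [600.9, 52.0, 127.5]
tcp_rot: [[0.001, -1.0, 0.015], [-0.0, 0.015, 1.0], [-1.0, -0.001, -0.0]]
ft_force: [1.3, -1.4, -0.1]
opening: 27.5
```

```bash
python3 - <<'E'
from h import *
st();d=save('top','t24')
cv2.imwrite('pics/t24z.png',cv2.resize(d['img'][160:250,175:395,::-1],None,fx=3.6,fy=3.6,interpolation=cv2.INTER_CUBIC))
E
```

```text
33.82 [600.9  52.  127.5] rack [  16.6 -124.8] yaw -0.0149 open 27.5 [ 1.3 -1.4 -0.1]
```

View pics/t24z.png

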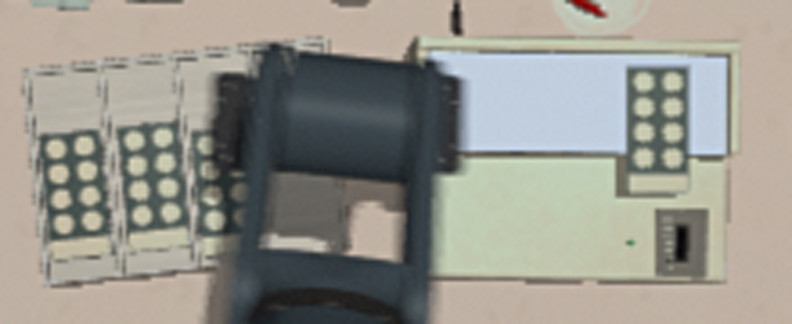

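The top view shows the first new plate lying squarely on the window at zoom px (658,130). Next is the lane 3 plate.

arm_command --moves '[{"hand": 0,"x": 0,"y": 0,"z": 0,"wx": -0.061,"wy": 0,"wz": 0},{"hand": 0,"x": 0,"y": 0,"z": 0,"wx": -0.061,"wy": 0,"wz": 0},{"hand": 0,"x": 0,"y": -0.9,"z": 3.1,"wx": 0,"wy": 0,"wz": 0},{"hand": 0,"x": 0,"y": -0.9,"z": 3.1,"wx": 0,"wy": 0,"wz": 0},{"hand": 0,"x": 0,"y": -0.9,"z": 3.1,"wx": 0,"wy": 0,"wz": 0}]'

```text
time_s: 34.28
eef_pos: [617.9, 145.9, 127.4]
tcp_rot: [[0.0, -0.994, -0.105], [0.0, -0.105, 0.994], [-1.0, -0.0, -0.0]]
ft_force: [1.0, -0.5, -0.2]
opening: 0.9
```

arm_command --moves '[{"hand": 0,"x": 0,"y": 0,"z": 0,"wx": 0,"wy": 0,"wz": 0},{"hand": 0,"x": 1,"y": 0,"z": 0,"wx": 0,"wy": 0,"wz": 0},{"hand": 0,"x": 1.5,"y": 0,"z": 0,"wx": 0,"wy": 0,"wz": 0},{"hand": 0,"x": 0,"y": 0,"z": 0,"wx": 0,"wy": 0,"wz": 0},{"hand": 0,"x": 0,"y": 0,"z": 0,"wx": 0,"wy": 0,"wz": 0}]'

```text
time_s: 34.7
eef_pos: [616.3, 144.1, 100.6]
tcp_rot: [[-0.003, -0.994, -0.106], [-0.001, -0.106, 0.994], [-1.0, 0.003, -0.0]]
ft_force: [0.9, 0.6, -0.2]
opening: 0.4
```

```bash
python3 - <<'E'
from h import *
st();save('wrist','w25')
E
```

```text
34.7 [616.3 144.1 100.6] rack [ 41.8 -34.9] yaw 0.106 open 0.4 [ 0.9  0.6 -0.2]
```

View pics/w25.png

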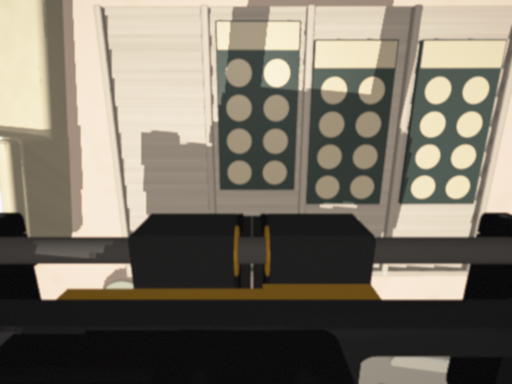

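arm_command --moves '[{"hand": 0,"x": 1.5,"y": -0.2,"z": 0.3,"wx": 0,"wy": 0,"wz": 0},{"hand": 0,"x": 1.3,"y": 0,"z": 0,"wx": 0,"wy": 0,"wz": 0},{"hand": 0,"x": 0.5,"y": 0,"z": 0,"wx": 0,"wy": 0,"wz": 0},{"hand": 0,"x": 0,"y": 0,"z": 0,"wx": 0,"wy": 0,"wz": 0},{"hand": 0,"x": 0,"y": 0,"z": 0,"wx": 0,"wy": 0,"wz": 0}]'

```text
time_s: 35.17
eef_pos: [618.6, 148.5, 67.8]
tcp_rot: [[-0.002, -0.994, -0.107], [-0.0, -0.107, 0.994], [-1.0, 0.002, 0.0]]
ft_force: [-0.1, 0.1, 0.5]
opening: 0.6
```

arm_command --moves '[{"hand": 0,"x": 0,"y": 0,"z": 0,"wx": 0,"wy": 0,"wz": 0},{"hand": 0,"x": 0,"y": 0,"z": 0,"wx": 0,"wy": 0,"wz": 0}]'

```text
time_s: 35.33
eef_pos: [619.6, 148.7, 69.2]
tcp_rot: [[0.001, -0.994, -0.107], [0.0, -0.107, 0.994], [-1.0, -0.001, -0.0]]
ft_force: [0.7, 0.4, -0.1]
opening: 0.4
```

```bash
python3 - <<'E'
from h import *
st()
E
```

```text
35.33 [619.6 148.7  69.2] rack [ 45.6 -30.7] yaw 0.1073 open 0.4 [ 0.7  0.4 -0.1]
```

arm_command --moves '[{"hand": 0,"x": 0.5,"y": 0,"z": 0,"wx": 0,"wy": 0,"wz": 0},{"hand": 0,"x": 0,"y": 0.5,"z": 0,"wx": 0,"wy": 0,"wz": 0},{"hand": 0,"x": 0,"y": 0.5,"z": 0,"wx": 0,"wy": 0,"wz": 0},{"hand": 0,"x": 0,"y": 0.5,"z": 0,"wx": 0,"wy": 0,"wz": 0},{"hand": 0,"x": 0,"y": 0.5,"z": 0,"wx": 0,"wy": 0,"wz": 0}]'

```text
time_s: 35.75
eef_pos: [598.5, 146.5, 63.8]
tcp_rot: [[-0.0, -0.994, -0.107], [-0.0, -0.107, 0.994], [-1.0, 0.0, 0.0]]
ft_force: [0.1, -0.7, -0.1]
opening: 0.5
```

arm_command --moves '[{"hand": 0,"x": 0,"y": 0.5,"z": 0,"wx": 0,"wy": 0,"wz": 0},{"hand": 0,"x": 0,"y": 0.5,"z": 0,"wx": 0,"wy": 0,"wz": 0},{"hand": 0,"x": 0,"y": 0.5,"z": 0,"wx": 0,"wy": 0,"wz": 0},{"hand": 0,"x": 0,"y": 0.5,"z": 0,"wx": 0,"wy": 0,"wz": 0},{"hand": 0,"x": 0,"y": 0.3,"z": 0,"wx": 0,"wy": 0,"wz": 0}]'

```text
time_s: 36.17
eef_pos: [575.6, 144.0, 63.8]
tcp_rot: [[-0.001, -0.994, -0.107], [-0.0, -0.107, 0.994], [-1.0, 0.001, 0.0]]
ft_force: [-0.1, 0.5, -0.2]
opening: 0.7
```

arm_command --moves '[{"hand": 0,"x": 0,"y": 0.5,"z": 0,"wx": 0,"wy": 0,"wz": 0},{"hand": 0,"x": 0,"y": 0.3,"z": 0,"wx": 0,"wy": 0,"wz": 0},{"hand": 0,"x": 0,"y": 0.2,"z": 0,"wx": 0,"wy": 0,"wz": 0},{"hand": 0,"x": 0,"y": 0,"z": 0,"wx": 0,"wy": 0,"wz": 0}]'

```text
time_s: 36.5
eef_pos: [565.9, 143.0, 63.7]
tcp_rot: [[-0.001, -0.994, -0.107], [-0.0, -0.107, 0.994], [-1.0, 0.001, 0.0]]
ft_force: [-0.1, 0.6, -0.0]
opening: 0.6
```

```bash
python3 - <<'E'
from h import *
st();save('wrist','w26')
E
```

```text
36.5 [565.9 143.   63.7] rack [ -8.4 -30.6] yaw 0.1072 open 0.6 [-0.1  0.6 -0. ]
```

View pics/w26.png

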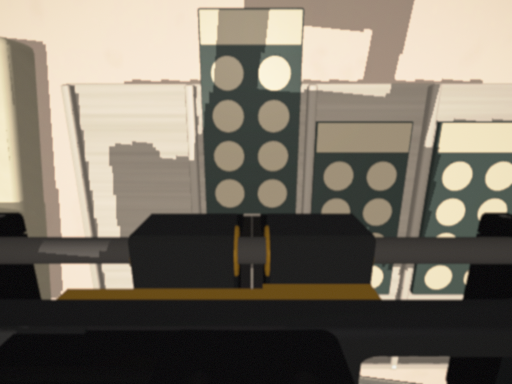

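arm_command --moves '[{"hand": 0,"x": -2,"y": 0,"z": 0,"wx": 0,"wy": 0,"wz": 0},{"hand": 8.7,"x": -3,"y": 0,"z": 0,"wx": 0,"wy": 0,"wz": 0},{"hand": 8.7,"x": 0,"y": 3.4,"z": -0.1,"wx": 0,"wy": 0,"wz": 0},{"hand": 8.7,"x": 0,"y": 3.4,"z": 0,"wx": 0,"wy": 0,"wz": 0},{"hand": 8.7,"x": 0,"y": 3.4,"z": 0,"wx": 0,"wy": 0,"wz": 0}]'

```text
time_s: 36.97
eef_pos: [465.1, 130.9, 114.4]
tcp_rot: [[0.002, -0.994, -0.107], [0.0, -0.107, 0.994], [-1.0, -0.002, -0.0]]
ft_force: [-0.1, 0.2, 0.5]
opening: 19.8
```

arm_command --moves '[{"hand": 8.7,"x": 0,"y": 0,"z": 0,"wx": 0,"wy": 0,"wz": 0},{"hand": 8.7,"x": 0,"y": 0,"z": 0,"wx": 0,"wy": 0,"wz": 0},{"hand": 8.7,"x": 0,"y": 0,"z": 0,"wx": 0,"wy": 0,"wz": 0},{"hand": 8.7,"x": 0,"y": 0,"z": 0,"wx": 0,"wy": 0,"wz": 0},{"hand": 8.7,"x": 0,"y": 0,"z": 0,"wx": 0,"wy": 0,"wz": 0}]'

```text
time_s: 37.38
eef_pos: [467.2, 131.1, 113.9]
tcp_rot: [[0.002, -0.994, -0.107], [0.0, -0.107, 0.994], [-1.0, -0.002, -0.0]]
ft_force: [0.8, 0.6, -0.3]
opening: 52.4
```

arm_command --moves '[{"hand": 8.7,"x": 0,"y": 0,"z": 0,"wx": 0,"wy": 0,"wz": 0},{"hand": 8.7,"x": 0,"y": 0,"z": 0,"wx": 0,"wy": 0,"wz": 0},{"hand": 8.7,"x": 0,"y": 0,"z": 0,"wx": 0,"wy": 0,"wz": 0}]'

```text
time_s: 37.63
eef_pos: [465.6, 131.1, 113.6]
tcp_rot: [[0.0, -0.994, -0.107], [0.0, -0.107, 0.994], [-1.0, -0.0, -0.0]]
ft_force: [-0.3, 0.3, -0.2]
opening: 72.5
```

```bash
python3 - <<'E'
from h import *
st();save('wrist','w27')
E
```

```text
37.63 [465.6 131.1 113.6] rack [-109.4  -31.7] yaw 0.1072 open 72.5 [-0.3  0.3 -0.2]
```

View pics/w27.png

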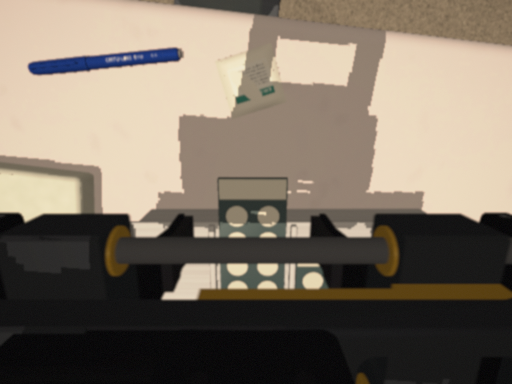

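arm_command --moves '[{"hand": 8.7,"x": 0,"y": 0.1,"z": 0,"wx": 0,"wy": 0,"wz": 0},{"hand": 8.7,"x": 0,"y": 0,"z": 0,"wx": 0,"wy": 0,"wz": 0},{"hand": 8.7,"x": 1.5,"y": 0,"z": 0,"wx": 0,"wy": 0,"wz": 0},{"hand": 8.7,"x": 2,"y": 0,"z": 0,"wx": 0,"wy": 0,"wz": 0},{"hand": 8.7,"x": 2,"y": 0,"z": 0,"wx": 0,"wy": 0,"wz": 0}]'

```text
time_s: 38.1
eef_pos: [464.9, 131.0, 58.7]
tcp_rot: [[0.002, -0.994, -0.107], [0.0, -0.107, 0.994], [-1.0, -0.002, -0.0]]
ft_force: [0.3, 0.0, -1.2]
opening: 86.3
```

arm_command --moves '[{"hand": 8.7,"x": 0.9,"y": 0,"z": 0,"wx": 0,"wy": 0,"wz": 0},{"hand": 8.7,"x": 0.4,"y": 0,"z": 0,"wx": 0,"wy": 0,"wz": 0},{"hand": 8.7,"x": 0,"y": 0,"z": 0,"wx": 0,"wy": 0,"wz": 0},{"hand": 8.7,"x": 0,"y": 0,"z": 0,"wx": 0,"wy": 0,"wz": 0},{"hand": 8.7,"x": 0,"y": 0,"z": 0,"wx": 0,"wy": 0,"wz": 0}]'

```text
time_s: 38.52
eef_pos: [464.9, 131.0, 46.5]
tcp_rot: [[0.002, -0.994, -0.107], [0.0, -0.107, 0.994], [-1.0, -0.002, -0.0]]
ft_force: [0.6, 0.2, -0.3]
opening: 87.0
```

```bash
python3 - <<'E'
from h import *
st();save('wrist','w28')
E
```

```text
38.52 [464.9 131.   46.5] rack [-110.2  -31.7] yaw 0.1072 open 87.0 [ 0.6  0.2 -0.3]
```

View pics/w28.png

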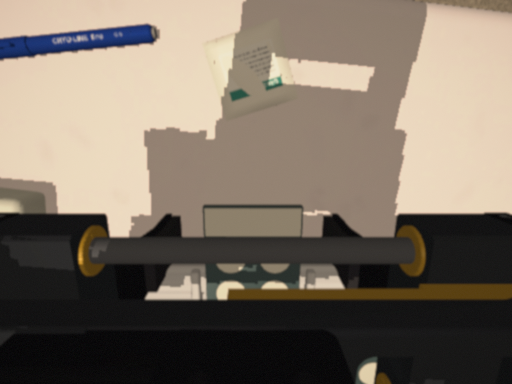

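arm_command --moves '[{"hand": 5,"x": 0.1,"y": 0,"z": 0,"wx": 0,"wy": 0,"wz": 0},{"hand": 5,"x": 0,"y": 0,"z": 0,"wx": 0,"wy": 0,"wz": 0},{"hand": 5,"x": 0,"y": 0,"z": 0,"wx": 0,"wy": 0,"wz": 0},{"hand": 5,"x": 0,"y": 0,"z": 0,"wx": 0,"wy": 0,"wz": 0},{"hand": 5,"x": 0,"y": 0,"z": 0,"wx": 0,"wy": 0,"wz": 0}]' --force 30

```text
time_s: 38.98
eef_pos: [464.3, 131.0, 44.9]
tcp_rot: [[0.0, -0.994, -0.107], [-0.0, -0.107, 0.994], [-1.0, -0.0, -0.0]]
ft_force: [-1.0, 0.1, 0.3]
opening: 61.6
```

arm_command --moves '[{"hand": 5,"x": 0,"y": 0,"z": 0,"wx": 0,"wy": 0,"wz": 0},{"hand": 5,"x": 0,"y": 0,"z": 0,"wx": 0,"wy": 0,"wz": 0}]' --force 40

```text
time_s: 39.15
eef_pos: [464.2, 131.0, 44.8]
tcp_rot: [[-0.0, -0.994, -0.107], [0.0, -0.107, 0.994], [-1.0, 0.0, 0.0]]
ft_force: [-0.9, -0.5, 0.6]
opening: 53.1
```

arm_command --moves '[{"hand": 5,"x": -0.3,"y": 0,"z": 0,"wx": 0,"wy": 0,"wz": 0},{"hand": 5,"x": -0.7,"y": 0,"z": 0,"wx": 0,"wy": 0,"wz": 0},{"hand": 5,"x": -2,"y": 0,"z": 0,"wx": 0,"wy": 0,"wz": 0},{"hand": 5,"x": -2.5,"y": 0,"z": 0,"wx": 0,"wy": 0,"wz": 0},{"hand": 5,"x": -2.5,"y": 0,"z": 0,"wx": 0,"wy": 0,"wz": 0}]'

```text
time_s: 39.57
eef_pos: [463.5, 130.9, 125.6]
tcp_rot: [[-0.002, -0.994, -0.107], [-0.0, -0.107, 0.994], [-1.0, 0.002, 0.0]]
ft_force: [0.8, 0.3, -1.2]
opening: 52.9
```

```bash
python3 - <<'E'
from h import *
st();save('wrist','w29')
E
```

```text
39.57 [463.5 130.9 125.6] rack [-111.6  -31.7] yaw 0.1071 open 52.9 [ 0.8  0.3 -1.2]
```

View pics/w29.png

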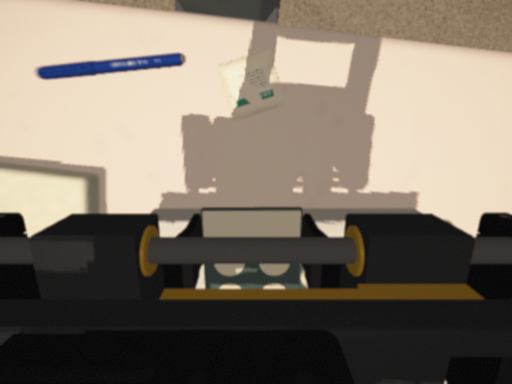

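arm_command --moves '[{"hand": 5,"x": 0,"y": 0,"z": 0,"wx": 0.061,"wy": 0,"wz": 0},{"hand": 5,"x": 0,"y": 0,"z": 0,"wx": 0.061,"wy": 0,"wz": 0},{"hand": 5,"x": 0,"y": -0.8,"z": -1.8,"wx": 0,"wy": 0,"wz": 0},{"hand": 5,"x": 0,"y": -1.2,"z": -2.8,"wx": 0,"wy": 0,"wz": 0},{"hand": 5,"x": 0,"y": -1.4,"z": -3.2,"wx": 0,"wy": 0,"wz": 0}]'

```text
time_s: 40.03
eef_pos: [496.4, 52.8, 125.2]
tcp_rot: [[-0.001, -1.0, 0.012], [0.0, 0.012, 1.0], [-1.0, 0.001, 0.0]]
ft_force: [0.8, 0.1, -0.6]
opening: 52.7
```

arm_command --moves '[{"hand": 5,"x": 0,"y": -1.4,"z": -3.2,"wx": 0,"wy": 0,"wz": 0},{"hand": 5,"x": 0,"y": -1.4,"z": -3.2,"wx": 0,"wy": 0,"wz": 0},{"hand": 5,"x": 0,"y": -1.4,"z": -3.2,"wx": 0,"wy": 0,"wz": 0},{"hand": 5,"x": 0,"y": -1.4,"z": -3.2,"wx": 0,"wy": 0,"wz": 0},{"hand": 5,"x": 0,"y": -1.4,"z": -2.4,"wx": 0,"wy": 0,"wz": 0}]'

```text
time_s: 40.45
eef_pos: [565.2, -103.3, 125.2]
tcp_rot: [[0.0, -1.0, 0.016], [-0.001, 0.016, 1.0], [-1.0, -0.001, -0.001]]
ft_force: [0.9, 0.3, 0.3]
opening: 52.7
```

arm_command --moves '[{"hand": 5,"x": 0,"y": -0.1,"z": -1.4,"wx": 0,"wy": 0,"wz": 0},{"hand": 5,"x": 0,"y": 0,"z": 0,"wx": 0,"wy": 0,"wz": 0},{"hand": 5,"x": 0,"y": 0,"z": 0,"wx": 0,"wy": 0,"wz": 0}]'

```text
time_s: 40.7
eef_pos: [564.2, -114.2, 124.6]
tcp_rot: [[-0.002, -1.0, 0.016], [0.001, 0.016, 1.0], [-1.0, 0.002, 0.001]]
ft_force: [0.4, -0.3, 0.1]
opening: 52.8
```

```bash
python3 - <<'E'
from h import *
st();save('wrist','w30')
E
```

```text
40.7 [ 564.2 -114.2  124.6] rack [ -37.5 -286.1] yaw -0.0163 open 52.8 [ 0.4 -0.3  0.1]
```

View pics/w30.png

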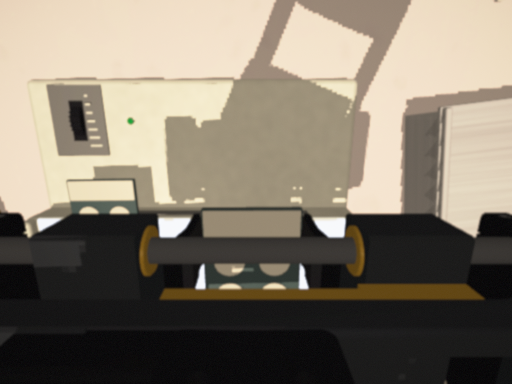

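arm_command --moves '[{"hand": 5,"x": 2,"y": 0,"z": 0,"wx": 0,"wy": 0,"wz": 0},{"hand": 5,"x": 2.5,"y": 0,"z": 0,"wx": 0,"wy": 0,"wz": 0},{"hand": 5,"x": 1.6,"y": 0,"z": 0,"wx": 0,"wy": 0,"wz": 0},{"hand": 5,"x": 0.8,"y": 0,"z": 0,"wx": 0,"wy": 0,"wz": 0},{"hand": 5,"x": 0,"y": 0,"z": 0,"wx": 0,"wy": 0,"wz": 0}]'

```text
time_s: 41.17
eef_pos: [563.3, -112.2, 54.1]
tcp_rot: [[-0.005, -1.0, 0.013], [0.002, 0.013, 1.0], [-1.0, 0.005, 0.002]]
ft_force: [0.2, 0.4, -0.7]
opening: 53.5
```

arm_command --moves '[{"hand": 5,"x": 0,"y": 0,"z": 0,"wx": 0,"wy": 0,"wz": 0},{"hand": 5,"x": 0,"y": 0,"z": 0,"wx": 0,"wy": 0,"wz": 0},{"hand": 5,"x": 0,"y": 0,"z": 0,"wx": 0,"wy": 0,"wz": 0}]'

```text
time_s: 41.42
eef_pos: [566.4, -114.5, 57.0]
tcp_rot: [[0.002, -1.0, 0.014], [-0.001, 0.014, 1.0], [-1.0, -0.002, -0.001]]
ft_force: [-0.3, -0.3, -1.3]
opening: 52.6
```

arm_command --moves '[{"hand": 5,"x": 0.5,"y": 0.1,"z": 0,"wx": 0,"wy": 0,"wz": 0},{"hand": 5,"x": 0.4,"y": 0,"z": 0,"wx": 0,"wy": 0,"wz": 0},{"hand": 5,"x": 0,"y": 0,"z": 0,"wx": 0,"wy": 0,"wz": 0},{"hand": 5,"x": 0,"y": 0,"z": 0,"wx": 0,"wy": 0,"wz": 0}]'

```text
time_s: 41.75
eef_pos: [564.7, -114.7, 46.8]
tcp_rot: [[0.0, -1.0, 0.015], [-0.0, 0.015, 1.0], [-1.0, -0.0, -0.0]]
ft_force: [-0.3, -0.5, -0.9]
opening: 52.9
```

arm_command --moves '[{"hand": 5,"x": 0.1,"y": 0,"z": 0,"wx": 0,"wy": 0,"wz": 0},{"hand": 5,"x": 0,"y": 0,"z": 0,"wx": 0,"wy": 0,"wz": 0},{"hand": 5,"x": 0,"y": 0,"z": 0,"wx": 0,"wy": 0,"wz": 0}]'

```text
time_s: 42.0
eef_pos: [564.7, -114.7, 46.5]
tcp_rot: [[0.0, -1.0, 0.015], [-0.0, 0.015, 1.0], [-1.0, -0.0, -0.0]]
ft_force: [-1.6, -0.0, 5.1]
opening: 53.0
```

Contact. I'll release, lift and go towards the robot side for an unobstructed check.

arm_command --moves '[{"hand": 8.7,"x": -0.05,"y": 0,"z": 0,"wx": 0,"wy": 0,"wz": 0},{"hand": 8.7,"x": 0,"y": 0,"z": 0,"wx": 0,"wy": 0,"wz": 0},{"hand": 8.7,"x": 0,"y": 0,"z": 0,"wx": 0,"wy": 0,"wz": 0},{"hand": 8.7,"x": 0,"y": 0,"z": 0,"wx": 0,"wy": 0,"wz": 0},{"hand": 8.7,"x": -1,"y": 0,"z": 0,"wx": 0,"wy": 0,"wz": 0}]'

```text
time_s: 42.42
eef_pos: [563.1, -114.0, 54.8]
tcp_rot: [[-0.004, -1.0, 0.015], [0.002, 0.015, 1.0], [-1.0, 0.004, 0.002]]
ft_force: [-0.4, 0.1, 0.1]
opening: 78.4
```

arm_command --moves '[{"hand": 0,"x": -2,"y": 0,"z": 0,"wx": 0,"wy": 0,"wz": 0},{"hand": 0,"x": -3,"y": 0,"z": 0,"wx": 0,"wy": 0,"wz": 0},{"hand": 0,"x": -2,"y": 1,"z": 2,"wx": 0,"wy": 0,"wz": 0},{"hand": 0,"x": 0,"y": 2,"z": 3.4,"wx": 0,"wy": 0,"wz": 0},{"hand": 0,"x": 0,"y": 2,"z": 3.4,"wx": 0,"wy": 0,"wz": 0}]'

```text
time_s: 42.83
eef_pos: [517.5, -26.3, 128.5]
tcp_rot: [[0.006, -1.0, 0.017], [-0.001, 0.017, 1.0], [-1.0, -0.006, -0.001]]
ft_force: [0.1, 1.3, -0.3]
opening: 60.4
```

arm_command --moves '[{"hand": 0,"x": 0,"y": 1,"z": 3.8,"wx": 0,"wy": 0,"wz": 0},{"hand": 0,"x": 0,"y": 1,"z": 3.8,"wx": 0,"wy": 0,"wz": 0},{"hand": 0,"x": 0,"y": 1,"z": 3.8,"wx": 0,"wy": 0,"wz": 0},{"hand": 0,"x": 0,"y": 0,"z": 3.8,"wx": 0,"wy": 0,"wz": 0},{"hand": 0,"x": 0,"y": 0,"z": 3,"wx": 0,"wy": 0,"wz": 0}]'

```text
time_s: 43.25
eef_pos: [487.5, 159.1, 127.0]
tcp_rot: [[-0.0, -1.0, 0.014], [0.0, 0.014, 1.0], [-1.0, 0.0, 0.0]]
ft_force: [0.0, -0.7, -0.1]
opening: 27.5
```

```bash
python3 - <<'E'
from h import *
st();d=save('top','t31');save('scene','s31')
cv2.imwrite('pics/t31z.png',cv2.resize(d['img'][160:250,175:395,::-1],None,fx=3.6,fy=3.6,interpolation=cv2.INTER_CUBIC))
cv2.imwrite('pics/t31v.png',cv2.resize(d['img'][165:240,284:384,::-1],None,fx=8,fy=8,interpolation=cv2.INTER_CUBIC))
E
```

```text
43.25 [487.5 159.1 127. ] rack [-84.7  -6.2] yaw -0.0139 open 27.5 [ 0.  -0.7 -0.1]
```

View pics/t31z.png

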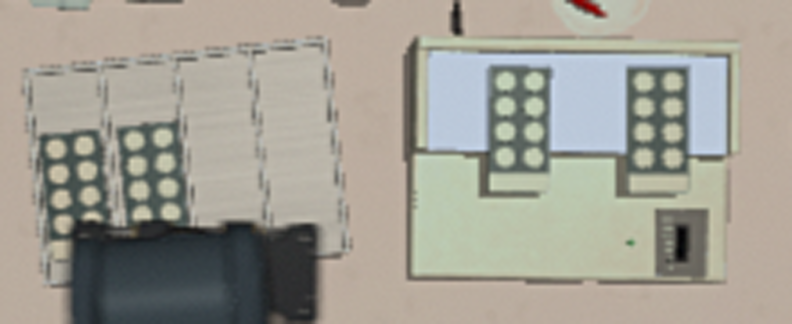

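View pics/t31v.png

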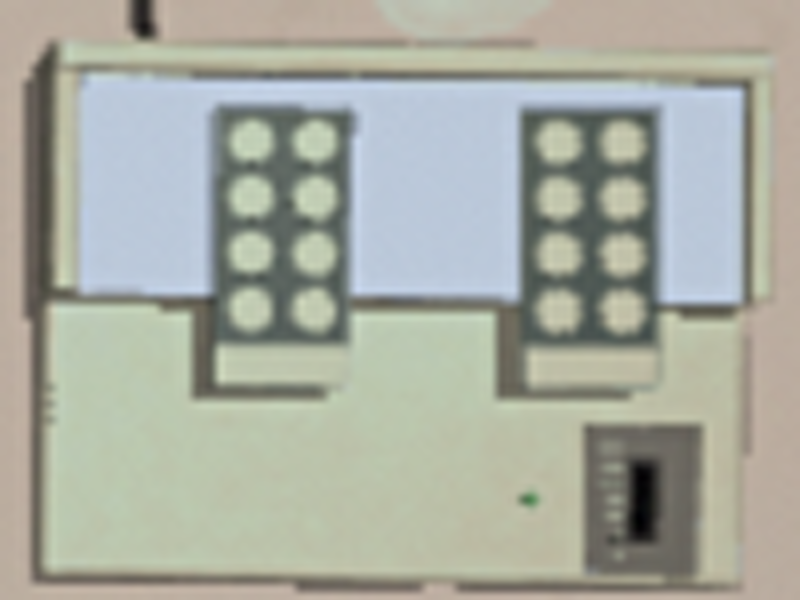

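View pics/s31.png

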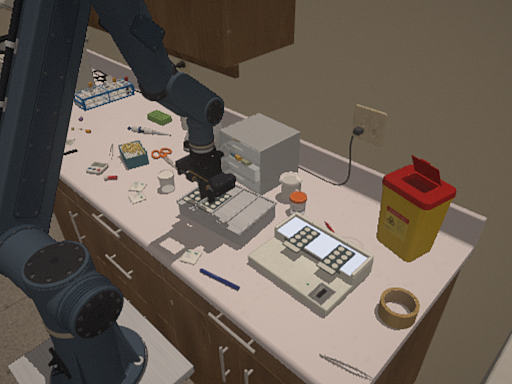

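Both new plates are square on the window, and their back ends are about 11–12 mm from the rear stop (back ends at zoom row 105, stop at about row 76). The old plates are in lanes 1 and 2. Now the wheel goes to bright.

arm_command --moves '[{"hand": 0,"x": 0,"y": 0,"z": -3.8,"wx": 0,"wy": 0,"wz": 0},{"hand": 0,"x": 0,"y": 0,"z": -3.9,"wx": 0,"wy": 0,"wz": 0},{"hand": 0,"x": 0,"y": 0,"z": -3.9,"wx": 0,"wy": 0,"wz": 0},{"hand": 0,"x": 0,"y": 0,"z": -3.9,"wx": 0,"wy": 0,"wz": 0},{"hand": 0,"x": 0,"y": 0,"z": -3.9,"wx": 0,"wy": 0,"wz": 0}]'

```text
time_s: 43.77
eef_pos: [485.3, -39.7, 126.7]
tcp_rot: [[0.0, -1.0, 0.015], [-0.0, 0.015, 1.0], [-1.0, -0.0, -0.0]]
ft_force: [0.7, -0.5, 0.2]
opening: 0.7
```

arm_command --moves '[{"hand": 0,"x": 0,"y": -0.1,"z": -3.9,"wx": 0,"wy": 0,"wz": 0},{"hand": 0,"x": 0,"y": -0.1,"z": -3.9,"wx": 0,"wy": 0,"wz": 0},{"hand": 0,"x": 0,"y": -0.1,"z": -3.9,"wx": 0,"wy": 0,"wz": 0},{"hand": 0,"x": 0,"y": -0.1,"z": -3.9,"wx": 0,"wy": 0,"wz": 0},{"hand": 0,"x": 0,"y": -0.1,"z": -3.9,"wx": 0,"wy": 0,"wz": 0}]'

```text
time_s: 44.18
eef_pos: [486.9, -235.2, 126.7]
tcp_rot: [[-0.0, -1.0, 0.016], [-0.0, 0.016, 1.0], [-1.0, 0.0, -0.0]]
ft_force: [0.5, -0.1, 0.1]
opening: 0.4
```

arm_command --moves '[{"hand": 0,"x": 0,"y": 0,"z": -3.4,"wx": 0,"wy": 0,"wz": 0},{"hand": 0,"x": 0,"y": 0,"z": 0,"wx": 0,"wy": 0,"wz": 0},{"hand": 0,"x": 1.5,"y": 0,"z": 0,"wx": 0,"wy": 0,"wz": 0},{"hand": 0,"x": 2,"y": 0,"z": 0,"wx": 0,"wy": 0,"wz": 0},{"hand": 0,"x": 2,"y": 0,"z": 0,"wx": 0,"wy": 0,"wz": 0}]'

```text
time_s: 44.6
eef_pos: [487.0, -267.5, 71.6]
tcp_rot: [[0.001, -1.0, 0.016], [-0.001, 0.016, 1.0], [-1.0, -0.001, -0.001]]
ft_force: [0.4, 0.2, -0.7]
opening: 0.5
```

arm_command --moves '[{"hand": 0,"x": 1.5,"y": 0,"z": 0,"wx": 0,"wy": 0,"wz": 0},{"hand": 0,"x": 0,"y": 0,"z": 0,"wx": 0,"wy": 0,"wz": 0},{"hand": 0,"x": 0,"y": 0,"z": 0,"wx": 0,"wy": 0,"wz": 0}]'

```text
time_s: 44.85
eef_pos: [486.5, -266.3, 56.0]
tcp_rot: [[-0.002, -1.0, 0.015], [0.001, 0.015, 1.0], [-1.0, 0.002, 0.001]]
ft_force: [0.2, 0.1, 1.0]
opening: 0.5
```

```bash
python3 - <<'E'
from h import *
st();save('wrist','w32')
E
```

```text
44.85 [ 486.5 -266.3   56. ] rack [-131.1 -429. ] yaw -0.0152 open 0.5 [0.2 0.1 1. ]
```

View pics/w32.png

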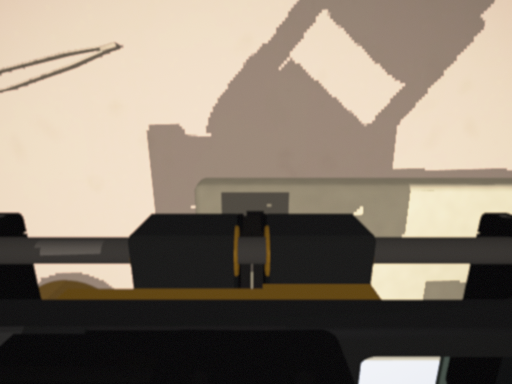

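arm_command --moves '[{"hand": 0,"x": 0.8,"y": 0,"z": 0.2,"wx": 0,"wy": 0,"wz": 0},{"hand": 0,"x": 0.5,"y": 0,"z": 0,"wx": 0,"wy": 0,"wz": 0},{"hand": 0,"x": 0,"y": 0,"z": 0,"wx": 0,"wy": 0,"wz": 0},{"hand": 0,"x": 0,"y": 0,"z": 0,"wx": 0,"wy": 0,"wz": 0},{"hand": 0,"x": 0,"y": 0,"z": 0,"wx": 0,"wy": 0,"wz": 0}]'

```text
time_s: 45.32
eef_pos: [487.5, -264.5, 43.5]
tcp_rot: [[0.0, -1.0, 0.015], [-0.0, 0.015, 1.0], [-1.0, -0.0, -0.0]]
ft_force: [0.1, 0.6, 0.4]
opening: 0.4
```

```bash
python3 - <<'E'
from h import *
st()
E
```

```text
45.32 [ 487.5 -264.5   43.5] rack [-129.9 -427.3] yaw -0.0146 open 0.4 [0.1 0.6 0.4]
```

arm_command --moves '[{"hand": 0,"x": 0.2,"y": 0,"z": 0,"wx": 0,"wy": 0,"wz": 0},{"hand": 0,"x": 0.1,"y": 0,"z": 0,"wx": 0,"wy": 0,"wz": 0},{"hand": 0,"x": 0.1,"y": -0.2,"z": 0,"wx": 0,"wy": 0,"wz": 0},{"hand": 0,"x": 0,"y": -0.2,"z": 0,"wx": 0,"wy": 0,"wz": 0}]'

```text
time_s: 45.65
eef_pos: [491.7, -264.7, 40.6]
tcp_rot: [[0.001, -1.0, 0.015], [-0.001, 0.015, 1.0], [-1.0, -0.001, -0.001]]
ft_force: [-0.4, 1.5, 9.6]
opening: 0.6
```

arm_command --moves '[{"hand": 0,"x": 0,"y": -0.3,"z": 0,"wx": 0,"wy": 0,"wz": 0},{"hand": 0,"x": 0,"y": -0.3,"z": 0,"wx": 0,"wy": 0,"wz": 0},{"hand": 0,"x": 0,"y": -0.3,"z": 0,"wx": 0,"wy": 0,"wz": 0}]'

```text
time_s: 45.9
eef_pos: [500.8, -264.9, 40.6]
tcp_rot: [[0.001, -1.0, 0.015], [-0.001, 0.015, 1.0], [-1.0, -0.001, -0.001]]
ft_force: [-1.5, 1.2, 9.5]
opening: 0.5
```

arm_command --moves '[{"hand": 0,"x": 0,"y": -0.2,"z": 0,"wx": 0,"wy": 0,"wz": 0},{"hand": 0,"x": 0,"y": -0.2,"z": 0,"wx": 0,"wy": 0,"wz": 0}]'

```text
time_s: 46.07
eef_pos: [504.9, -264.9, 40.7]
tcp_rot: [[0.001, -1.0, 0.015], [-0.001, 0.015, 1.0], [-1.0, -0.001, -0.001]]
ft_force: [-0.7, 0.4, 9.7]
opening: 0.5
```

Rolling at about 10 N. Next are more strokes until the end stop; 43 mm of rim travel is needed in total.

arm_command --moves '[{"hand": 0,"x": -0.5,"y": 0,"z": 0,"wx": 0,"wy": 0,"wz": 0},{"hand": 0,"x": 0,"y": 0.9,"z": 0,"wx": 0,"wy": 0,"wz": 0},{"hand": 0,"x": 0,"y": 0.9,"z": 0,"wx": 0,"wy": 0,"wz": 0},{"hand": 0,"x": 0,"y": 0,"z": 0,"wx": 0,"wy": 0,"wz": 0},{"hand": 0,"x": 0.3,"y": 0,"z": 0,"wx": 0,"wy": 0,"wz": 0}]'

```text
time_s: 46.48
eef_pos: [485.2, -264.2, 41.2]
tcp_rot: [[-0.001, -1.0, 0.016], [0.001, 0.016, 1.0], [-1.0, 0.001, 0.001]]
ft_force: [-0.1, 0.2, -0.1]
opening: 0.7
```

arm_command --moves '[{"hand": 0,"x": 0.15,"y": 0,"z": 0,"wx": 0,"wy": 0,"wz": 0},{"hand": 0,"x": 0.05,"y": -0.3,"z": 0,"wx": 0,"wy": 0,"wz": 0},{"hand": 0,"x": 0,"y": -0.3,"z": 0,"wx": 0,"wy": 0,"wz": 0},{"hand": 0,"x": 0,"y": -0.3,"z": 0,"wx": 0,"wy": 0,"wz": 0}]'

```text
time_s: 46.82
eef_pos: [495.8, -264.6, 40.6]
tcp_rot: [[0.001, -1.0, 0.015], [-0.0, 0.015, 1.0], [-1.0, -0.001, -0.0]]
ft_force: [-0.5, 1.9, 12.1]
opening: 0.3
```

arm_command --moves '[{"hand": 0,"x": 0,"y": -0.3,"z": 0,"wx": 0,"wy": 0,"wz": 0},{"hand": 0,"x": 0,"y": -0.3,"z": 0,"wx": 0,"wy": 0,"wz": 0},{"hand": 0,"x": 0,"y": -0.2,"z": 0,"wx": 0,"wy": 0,"wz": 0}]'

```text
time_s: 47.07
eef_pos: [504.1, -264.7, 40.6]
tcp_rot: [[0.001, -1.0, 0.015], [-0.0, 0.015, 1.0], [-1.0, -0.001, -0.0]]
ft_force: [-0.8, 3.1, 11.7]
opening: 0.8
```

arm_command --moves '[{"hand": 0,"x": -0.5,"y": 0,"z": 0,"wx": 0,"wy": 0,"wz": 0},{"hand": 0,"x": 0,"y": 0.9,"z": 0,"wx": 0,"wy": 0,"wz": 0},{"hand": 0,"x": 0,"y": 0.9,"z": 0,"wx": 0,"wy": 0,"wz": 0},{"hand": 0,"x": 0,"y": 0,"z": 0,"wx": 0,"wy": 0,"wz": 0},{"hand": 0,"x": 0.3,"y": 0,"z": 0,"wx": 0,"wy": 0,"wz": 0}]'

```text
time_s: 47.48
eef_pos: [484.3, -264.2, 41.0]
tcp_rot: [[-0.001, -1.0, 0.016], [0.001, 0.016, 1.0], [-1.0, 0.001, 0.001]]
ft_force: [-0.3, -0.6, 0.1]
opening: 0.3
```

arm_command --moves '[{"hand": 0,"x": 0.15,"y": 0,"z": 0,"wx": 0,"wy": 0,"wz": 0},{"hand": 0,"x": 0.05,"y": -0.3,"z": 0,"wx": 0,"wy": 0,"wz": 0},{"hand": 0,"x": 0,"y": -0.3,"z": 0,"wx": 0,"wy": 0,"wz": 0}]'

```text
time_s: 47.73
eef_pos: [491.0, -264.5, 40.5]
tcp_rot: [[-0.001, -1.0, 0.015], [0.0, 0.015, 1.0], [-1.0, 0.001, 0.0]]
ft_force: [-2.8, 2.6, 13.7]
opening: 0.5
```

arm_command --moves '[{"hand": 0,"x": 0,"y": -0.3,"z": 0,"wx": 0,"wy": 0,"wz": 0},{"hand": 0,"x": 0,"y": -0.3,"z": 0,"wx": 0,"wy": 0,"wz": 0},{"hand": 0,"x": 0,"y": -0.3,"z": 0,"wx": 0,"wy": 0,"wz": 0}]'

```text
time_s: 47.98
eef_pos: [496.4, -263.9, 40.5]
tcp_rot: [[-0.009, -1.0, 0.012], [0.002, 0.012, 1.0], [-1.0, 0.009, 0.002]]
ft_force: [-12.8, -0.9, 17.7]
opening: 0.6
```

arm_command --moves '[{"hand": 0,"x": 0,"y": -0.2,"z": 0,"wx": 0,"wy": 0,"wz": 0},{"hand": 0,"x": 0,"y": -0.1,"z": 0,"wx": 0,"wy": 0,"wz": 0}]'

```text
time_s: 48.15
eef_pos: [498.9, -263.8, 40.4]
tcp_rot: [[-0.01, -1.0, 0.012], [0.003, 0.012, 1.0], [-1.0, 0.01, 0.003]]
ft_force: [-13.4, -1.2, 19.5]
opening: 0.5
```

The bright stop is reached: the force rose to 13 N, and about 43 mm of rim was rolled, which is 2.4 rad. I'll lift away and do the last check.

arm_command --moves '[{"hand": 0,"x": -1,"y": 0,"z": 0,"wx": 0,"wy": 0,"wz": 0},{"hand": 0,"x": -3,"y": 0,"z": 0,"wx": 0,"wy": 0,"wz": 0},{"hand": 0,"x": -4,"y": 0,"z": 0,"wx": 0,"wy": 0,"wz": 0},{"hand": 0,"x": -4,"y": 0.5,"z": 2,"wx": 0,"wy": 0,"wz": 0},{"hand": 0,"x": -1,"y": 1,"z": 3.5,"wx": 0,"wy": 0,"wz": 0}]'

```text
time_s: 48.57
eef_pos: [495.2, -216.6, 171.8]
tcp_rot: [[0.014, -1.0, 0.018], [-0.01, 0.018, 1.0], [-1.0, -0.014, -0.01]]
ft_force: [1.3, -0.6, 1.4]
opening: 0.4
```

arm_command --moves '[{"hand": 0,"x": 0,"y": 1,"z": 3.5,"wx": 0,"wy": 0,"wz": 0},{"hand": 0,"x": 0,"y": 1,"z": 3.5,"wx": 0,"wy": 0,"wz": 0},{"hand": 0,"x": 0,"y": 1,"z": 3.5,"wx": 0,"wy": 0,"wz": 0},{"hand": 0,"x": 0,"y": 0,"z": 3.5,"wx": 0,"wy": 0,"wz": 0},{"hand": 0,"x": 0,"y": 0,"z": 2,"wx": 0,"wy": 0,"wz": 0}]'

```text
time_s: 48.98
eef_pos: [460.5, -47.3, 166.2]
tcp_rot: [[-0.001, -1.0, 0.014], [0.002, 0.014, 1.0], [-1.0, 0.001, 0.002]]
ft_force: [0.1, -0.2, 0.3]
opening: 0.5
```

```bash
python3 - <<'E'
from h import *
st();d=save('top','t33');save('scene','s33')
cv2.imwrite('pics/t33z.png',cv2.resize(d['img'][160:250,175:395,::-1],None,fx=3.6,fy=3.6,interpolation=cv2.INTER_CUBIC))
a=cv2.imread('pics/s33.png')[130:310,130:385];cv2.imwrite('pics/s33z.png',cv2.resize(a,None,fx=3,fy=3,interpolation=cv2.INTER_CUBIC))
E
```

```text
48.98 [460.5 -47.3 166.2] rack [-133.6 -208.5] yaw -0.0139 open 0.5 [ 0.1 -0.2  0.3]
```

View pics/t33z.png

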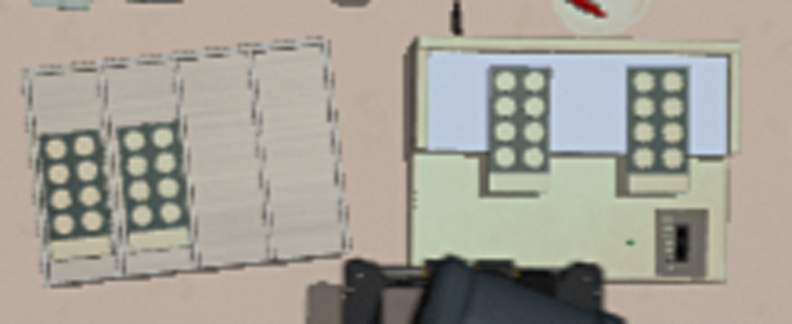

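View pics/s33z.png

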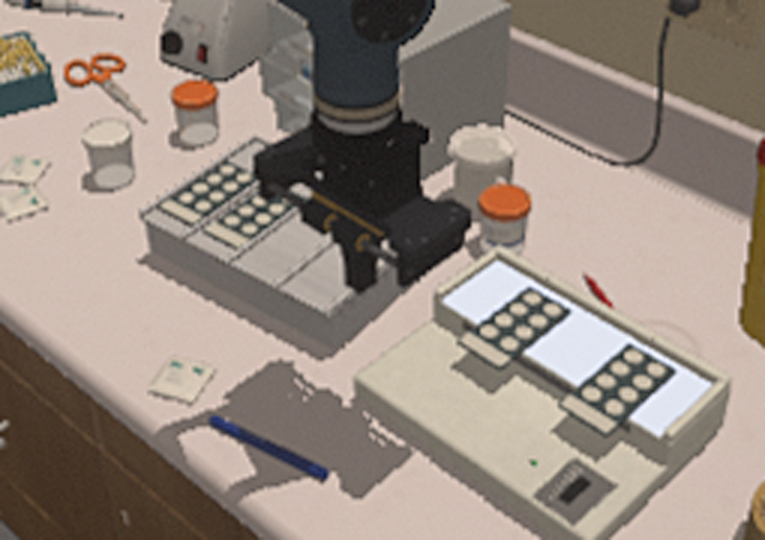

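Everything is in place and the three cups are standing. I'll check the window's pixel brightness across the pictures, then sign off.

```bash
python3 - <<'E'
from h import *
for f in ['t31','t33','top0']:
    a=cv2.imread(f'pics/{f}.png'); print(f,a[180:198,334:346].mean((0,1)).round(1))
E
python3 -c "
from cell import robot
print(robot.sign_off())"
```

```text
t31 [217.4 200.  186.5]
t33 [217.7 200.3 186.8]
top0 [206.6 190.  177.2]
the job is handed in; nothing more can be done
None
```

The plates are changed and I handed the job in at about 49 s. I checked the plates and cups in a last top and scene picture, but the wheel's two end stops I could only judge by force.

- **Wheel to dim:** I rolled it towards the robot before touching any plate. On the third stroke the sideways force rose from about 1.5 N to 10 N and the finger slipped, which I took as the dim stop.
- **Old plates:** both are flat in the two left lanes (rack y = +99 and +33). They were pushed home and their front ends lie behind the rack's front edge.
- **New plates:** I pushed both forward from behind, gripped them by their sides and laid them square and side by side. Their back ends measure about 11–12 mm from the rear stop, and I aimed for a front overhang of about 32 mm.
- **Wheel to bright:** I rolled it away from the robot last, over about 43 mm of rim (2.4 rad). The sideways force then rose to 13 N, which I took as the bright stop.
- **Cups and knocks:** the specimen cups were not touched and stand where they were. I saw no plate knocked aside during the run.

**Check that did not help:** the window's pixel brightness was the same before and after the final roll, so the pictures do not confirm either end stop. Fingertip force on the rim reached about 40 N for a moment at two touchdowns while dimming.

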